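# Put the ink jar in the tool carousel, turn it to the front and hold it

### The arm

A 6-joint arm with a two-finger parallel gripper is mounted at the origin on the work surface. World frame = base frame: x ahead of the robot, y to its left, z up, the work surface at z = 0. Lengths are in m, angles in rad, forces in N, time in s.
With the tool pointing down it reaches from about 0.35 to 0.975 m from the base axis. Payload 4.9 kg.
Tool frame: the origin (TCP) lies at the very end of the fingers, on their centre line; the grasp point (between the pads) lies 19 mm behind it; z points along the fingers, y is the direction in which the jaws open and shut (so a half turn about z gives the same grasp; the last joint's range is limited). The gripper opens to 85 mm and grips with 20 to 120 N. Pads are 22 mm wide; open, the fingers measure 114 mm over their backs; the gripper's body (76 mm by 85 mm) begins 54 mm behind the grasp point. The pads swing forward as they close: fully open they stand 13 mm farther back than shut.
Start: joints at [-1.43, 0.053, 1.613, -0, 1.476, -0.119], TCP at [0.161, -0.604, 0.191] pointing down, gripper open.
Joint ranges: [-3.01, 3.01], [-1.01, 2.22], [0.06, 2.58], [-1.02, 4.17], [0.09, 2.62], [-3.14, 3.14]. Speed limits (rad/s): [2.57, 2.57, 3.14, 3.14, 3.14, 3.14].

### API

Orientations are given as a rotation vector (axis times angle).
In Python, from station import ctrl gives the robot as it stands.
- The arm moves only by the tool step_arm, never from a script. Its argument "moves" is a list of rows, each a list of 5 numbers: the opening, from 0 (shut) to 1 (fully open), then the shift along the world's x, y, z in m, then the turn about the world's z in degrees. A call has 1 to 20 rows; each row shifts and turns the pose as measured when the row begins; what a row does not reach is not made up. A row lasts 1/8 s, in which the tool goes at most 62.5 mm and 10.7 degrees, less where a joint would pass 70% of its speed; a pose out of reach is approached as far as the arm can. A call is refused whole if a number of a shift passes 0.0625 or a number of a turn 10.7, either way. A call with a gripper value outside its range is refused whole. The fingers move at their own pace and stop on an object; "newtons" is the grip in N (left out, the last holds). Time passes only in rows, so rows that do not move let the fingers close. It gives the time, the measured TCP pose, the force and the opening at its end, in the units of the state.
- ctrl.get_obs(): the state, without advancing time (a new reading comes with each control period).
- ctrl.get_image(name): name is "scene" or "side" or "wrist"; returns a dict with "color" (384x512x3 uint8, red, green, blue), "camera_matrix" (3x3 intrinsics, pixels), "R" (3x3) and "t" (3): a world point X has camera coordinates R X + t; the wrist camera has in their place "T_tool_cam" (4x4, takes a point from camera to tool coordinates, whose origin is the TCP and whose axes are the flange's). Camera axes: x right, y down, z forward; pixel columns grow to the right and rows downward; lengths in m; the calibration is good to about 2 mm. The wrist camera is an equidistant fisheye: a pixel r from the principal point sees the ray r / f radians off the axis. A picture is of the moment at which its call begins: read the wrist's pose just before it. There is no depth.
- ctrl.finish_job(): hands the job in, once; it reports no verdict.
Trained networks look in a picture, given as the dict that the camera call returned (one of the last four; its "shot" number tells which), for a name from the list of things; names that differ only in an ending like _2 or _b are one class to them, and where a whole thing is asked for, a point or a joint stands for the part that bears it (a point fixed in the world has none). Each returns a list of dicts, best first, with "p" (0 to 1); they miss things now and then, are a little off and sometimes report something else, mostly with a low value. They report only what shows in the picture. A call takes as long as a camera call. They do not tell look-alikes from the thing itself.
- ctrl.spot_in(picture, query): "bbox" ([left, top, right, bottom] in pixels, round what is visible of it).
The state is a dict: "t": time; "q": joint angles; "dq": joint speeds; "effort": joint torques, N m; "tool_pos": TCP position; "tool_rot": TCP orientation; "contact_force": force on the tool from outside, world axes, zero at the start; "wrist_torque": the same for the moment, N m; "opening": finger opening in m.
Only numpy, scipy, OpenCV 4.12 (cv2) and the standard library are available. Lean on these libraries where they do the work, as an engineer would, in place of code of your own. Each camera call takes 0.05 s, during which the arm holds its last target.

### The job

Stand the small knob-lidded jar in the empty ring of the tool carousel, setting it down by hand rather than dropping it, and keep it upright. Turn the carousel, gently enough not to tip the jar, so that this jar stands at the front, right behind the pointer of the fixed stand, and finish while still gripping the turntable (its handle, say) and holding it still there, with the jar itself let go. Leave all the other things on the table where they are.

Things in the scene. Friction and masses are not known exactly. Their poses are not given: they have to be found in the camera images.
- jar: the jar to load: straight white cylinder 52 mm in diameter and 58 mm high, grey seam near 41 mm, and on top of its flat lid a ball knob 18 mm across (73 mm high in all); about 0.18 kg, loose, upright on the table. Origin at the centre of its underside, z up
- stand: the fixed dark steel foot of the carousel, screwed to the table, origin on the turning axis at table height, z up. Its -x axis points from the turning axis to the pointer, which is the front; it stands roughly towards the robot
- pointer (a point): top of the pointer, an arrow-like steel plate 12 mm high fixed to the stand, 158 mm from the turning axis along the stand's -x, sticking out (to 182 mm) from under the turntable
- rotor: the turntable: wooden disc 280 mm in diameter, upper face 30 mm above the table, turning about the stand's vertical axis, either way, several turns; light friction (0.06 N m), it stays where left. Origin on the axis at table height; -x points to the empty ring, x lies along the handle bar. Jar at the front: its axes coincide with the stand's
- place (a point): centre of the floor of the empty ring, 30 mm above the table, 100 mm from the turning axis along the rotor's -x. Wooden ring: 60 mm inside, 67 mm outside diameter, 14 mm high. Four fixed white tool pots, 50 mm in diameter, with short tools up to 107 mm above the table, stand on the same 100 mm circle, every 72 degrees from the ring
- handle (a point): centre of the handle: a level wooden bar on a 14 mm post over the turning axis, 60 mm long (along the rotor's x), 14 mm thick (along its y), 30 mm tall, between 125 and 155 mm above the table; it is fixed to the turntable and turns with it
- tin: bystander: low wide white pot, 68 mm in diameter, 44 mm high, no knob; origin under its centre. It, the flask and the jar stand in any of three places left and right of the carousel
- flask: bystander: slim white flask with a narrow neck, 42 mm in diameter, 120 mm high; origin under its centre
- block: bystander: printing block 110 x 150 x 18 mm with a dark engraved face, lying flat; origin under its centre
- gouge: bystander: wood-handled gouge lying flat, 122 mm long, 20 mm thick, handle to its -x; origin at the handle's front end
- pencil: bystander: pencil lying flat, 160 mm long, 8 mm thick, along its x; origin under its middle
- rubber: bystander: white eraser 50 x 24 x 14 mm; origin under its centre
- roller: bystander: ink roller, 36 mm drum 90 mm long, wooden handle to its +x, 153 mm long in all; origin under the drum's centre
- baren: bystander: round wooden rubbing pad, 110 mm in diameter, with a grip on top, 30 mm high; origin under its centre
Not all that is in view belongs to the job. Leave any pink or turquoise look-alike of the jar alone.

How it is judged:
By the outcome, as a careful person would: the job done as asked, in the order asked, and still so for the second after the job is handed in, while the arm keeps its last pose, push and grip.
It also fails if it takes over 62 s, if anything falls off the work surface, if the arm or the gripper's body presses on something with over 40 N, if the wrist force passes 120 N, or if a joint passes its speed limit or range.

## Working session

There is one attempt and no reset: what is moved stays moved. The work goes in short steps, Python scripts to look and compute and a tool call to move; the robot and the scene stay as the last step left them, time stands still between calls to the robot, and variables do not carry over. Pictures are saved under pics/ and viewed, and the job is handed in when it is done.

Besides the shell and the picture viewer there is one more tool, called by a JSON object that holds its "api" and its "payload". step_arm: Moves the arm, as the interface text tells. Its arguments: {"type":"object","properties":{"moves":{"type":"array","items":{"type":"array","items":{"type":"number"}}},"newtons":{"type":"number"}},"required":["moves"]}

```bash
ls; mkdir -p pics
cat > h.py <<'E'
import numpy as np, cv2
from scipy.spatial.transform import Rotation as Rn
from station import ctrl
def save(p,n): cv2.imwrite('pics/'+n, cv2.cvtColor(p['color'],cv2.COLOR_RGB2BGR))
def ray(p,u,v,obs=None):
    K=np.array(p['camera_matrix'])
    if 'R' in p:
        R=np.array(p['R']);t=np.array(p['t'])
        d=R.T@(np.linalg.inv(K)@np.array([u,v,1.])); return -R.T@t, d/np.linalg.norm(d)
    x=(u-K[0,2])/K[0,0];y=(v-K[1,2])/K[1,1];r=np.hypot(x,y)
    d=np.array([np.sin(r)*x/max(r,1e-9),np.sin(r)*y/max(r,1e-9),np.cos(r)])
    T=np.array(p['T_tool_cam']);Rt=Rn.from_rotvec(obs['tool_rot']).as_matrix()
    return np.array(obs['tool_pos'])+Rt@T[:3,3], Rt@T[:3,:3]@d
def atz(p,u,v,z,obs=None):
    o,d=ray(p,u,v,obs); return o+d*(z-o[2])/d[2]
def proj(p,X,obs=None):
    K=np.array(p['camera_matrix']);X=np.array(X,float)
    if 'R' in p:
        c=K@(np.array(p['R'])@X+np.array(p['t'])); return c[:2]/c[2]
    T=np.array(p['T_tool_cam']);Rt=Rn.from_rotvec(obs['tool_rot']).as_matrix()
    c=T[:3,:3].T@(Rt.T@(X-np.array(obs['tool_pos']))-T[:3,3])
    th=np.arctan2(np.hypot(c[0],c[1]),c[2]);n=np.hypot(c[0],c[1])
    return np.array([K[0,2]+K[0,0]*th*c[0]/n,K[1,2]+K[1,1]*th*c[1]/n])
def tri(rays):
    A=0;b=0
    for o,d in rays:
        d=d/np.linalg.norm(d);M=np.eye(3)-np.outer(d,d);A=A+M;b=b+M@o
    X=np.linalg.solve(A,b)
    return X,[np.linalg.norm((np.eye(3)-np.outer(d,d))@(X-o)) for o,d in rays]
E
python3 - <<'E'
from h import *
o=ctrl.get_obs();print(o)
for n in ['scene','side','wrist']:
    p=ctrl.get_image(n);save(p,n+'0.png')
    print(n,[k for k in p],np.round(np.array(p['camera_matrix']),1).tolist())
    if 'R' in p: print('cam pos',-np.array(p['R']).T@p['t'])
    else: print(p['T_tool_cam'])
    for q in ['jar','rotor','stand','handle','tin','flask','place','pointer']:
        try: print(q,[(np.round(d['bbox'],1).tolist(),round(d['p'],2)) for d in ctrl.spot_in(p,q)][:5])
        except Exception as e: print(q,e)
E
```

```text
pics
{'t': 0.0, 'q': array([-1.43002345e+00,  5.33354008e-02,  1.61426525e+00, -1.74040813e-05,
        1.47596366e+00, -1.19036464e-01]), 'dq': array([ 6.03089354e-04, -5.54462793e-05, -1.31402193e-03,  1.82522810e-04,
       -3.05621372e-04, -3.15223452e-04]), 'effort': array([ 2.13986190e-03, -3.93684912e+01, -3.70175564e+01, -3.29107297e-05,
        6.94330796e-03, -3.42931401e-05]), 'tool_pos': array([ 0.16043717, -0.60335408,  0.19009355]), 'tool_rot': array([-3.11316728e+00, -4.06707930e-01,  6.08321389e-05]), 'contact_force': array([ 0.73901123, -0.3043409 ,  0.05681132]), 'wrist_torque': array([-0.01162465,  0.00569692,  0.01743932]), 'opening': 0.0855420384494802}
scene ['color', 'camera_matrix', 'R', 't', 'shot'] [[366.2, 0.0, 251.9], [0.0, 366.2, 192.1], [0.0, 0.0, 1.0]]
cam pos [0.88410551 0.3733478  0.93123488]
jar [([235.3, 94.3, 255.2, 117.1], 0.88), ([220.8, 115.1, 235.5, 141.2], 0.59), ([187.4, 104.3, 207.5, 125.4], 0.51), ([208.4, 83.4, 220.2, 103.1], 0.5)]
rotor [([195.6, 168.4, 294.4, 256.6], 0.66)]
stand [([196.4, 164.4, 293.1, 259.9], 0.58)]
handle [([195.0, 16
[... 692 characters left out ...]
 [([203.3, 274.3, 233.4, 306.8], 0.89)]
flask [([270.9, 146.3, 282.5, 178.7], 0.73)]
place [([201.0, 166.9, 291.6, 239.4], 0.76)]
pointer [([198.6, 167.5, 305.1, 238.2], 0.59), ([200.5, 171.2, 292.2, 240.1], 0.4)]
wrist ['color', 'camera_matrix', 'T_tool_cam', 'shot'] [[297.3, 0.0, 256.4], [0.0, 297.3, 191.2], [0.0, 0.0, 1.0]]
[[-4.73412863e-04 -9.55002480e-01 -2.96597435e-01  7.52367985e-02]
 [ 9.99999610e-01 -2.30930281e-04 -8.52582175e-04 -3.27783028e-04]
 [ 7.45724763e-04 -2.96597723e-01  9.55002217e-01 -1.82121856e-01]
 [ 0.00000000e+00  0.00000000e+00  0.00000000e+00  1.00000000e+00]]
jar [([63.7, 0.7, 121.3, 29.3], 0.96)]
rotor []
stand []
handle []
tin []
flask []
place []
pointer []
```

View pics/scene0.png

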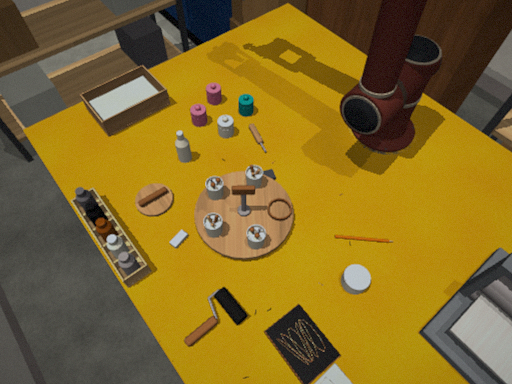

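View pics/side0.png

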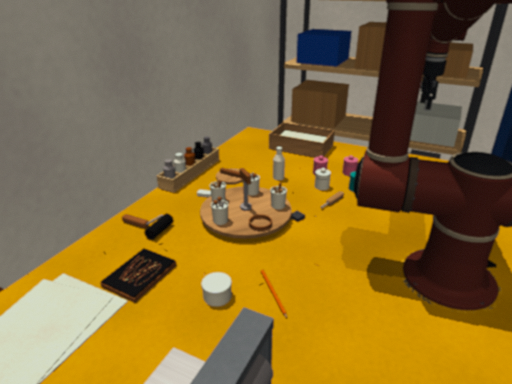

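View pics/wrist0.png

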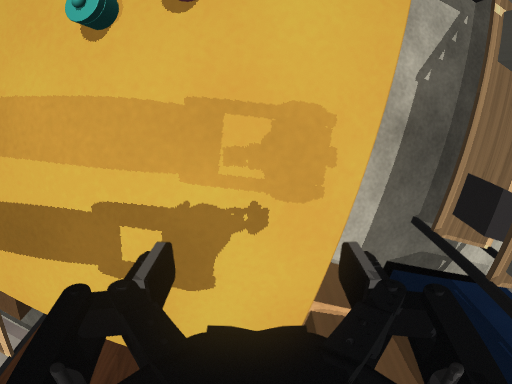

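Run:
```python
import cv2
a=cv2.imread('pics/scene0.png')[70:280,160:390]
cv2.imwrite('pics/scene0c.png',cv2.resize(a,None,fx=2.8,fy=2.8,interpolation=cv2.INTER_CUBIC)[:,:800])
b=cv2.imread('pics/side0.png')[120:320,180:400]
cv2.imwrite('pics/side0c.png',cv2.resize(b,None,fx=2.9,fy=2.9,interpolation=cv2.INTER_CUBIC))
```

```text
(no output)
```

View pics/scene0c.png

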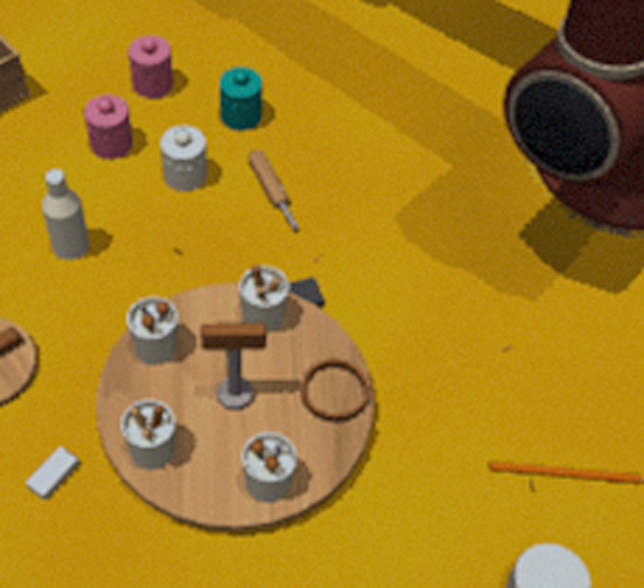

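View pics/side0c.png

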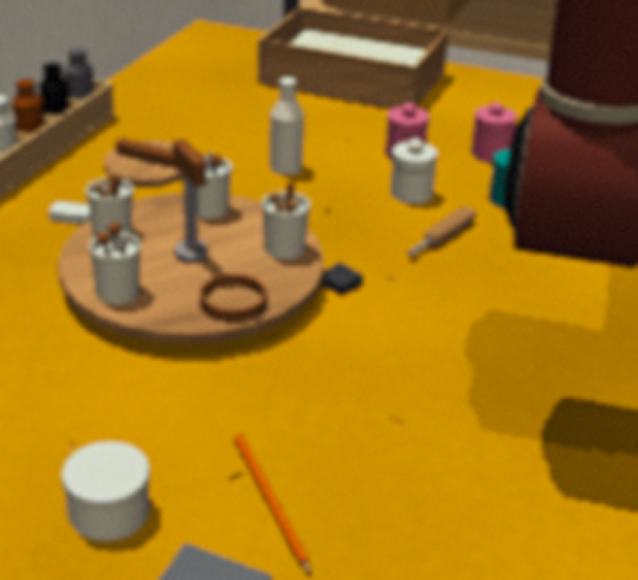

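The jar candidates in the scene picture are:
- white with a knob at (226,125)
- pink at (199,115) and (214,94)
- turquoise at (246,105)

The flask is at (184,147) and the tin, with no knob, at (357,280). The white knobbed one fits the description. In the side picture it is at (323,180). The pointer is at about (270,174) in the scene picture, and the empty ring at (280,209).

Run:
```python
from h import *
s=ctrl.get_image('scene');d=ctrl.get_image('side')
f=lambda x,y:(160+x/2.8,70+y/2.8)
g=lambda x,y:(180+x/2.9,120+y/2.9)
def T(n,a,b):
    X,e=tri([ray(s,*f(*a)),ray(d,*g(*b))]);print(n,np.round(X,4),np.round(e,4))
T('knob',(182,135),(416,147))
T('handle top c',(234,330),(189,157))
T('ring',(336,391),(234,297))
print('ring z', atz(s,*f(336,391),.037),atz(d,*g(234,297),.037))
print('jar base z', atz(s,*f(182,135),.065),atz(d,*g(416,147),.065))
T('pointer',(312,292),(345,278))
T('post',(236,398),(190,250))
# white mask rotor ellipse center approx
for n,p in [('hub s',atz(s,*f(236,402),.03)),('hub d',atz(d,*g(191,254),.03)),('ptr s',atz(s,*f(312,292),.012)),('ptr d',atz(d,*g(345,275),.012))]: print(n,np.round(p,4))
```

```text
knob [ 0.4241 -0.3145  0.0619] [0.0007 0.0007]
handle top c [ 0.5758 -0.0267  0.1458] [0.0006 0.0006]
ring [0.4968 0.0365 0.0365] [0.0016 0.0016]
ring z [0.49826902 0.03804995 0.037     ] [0.49604128 0.03506968 0.037     ]
jar base z [ 0.42508358 -0.31272786  0.065     ] [ 0.42246983 -0.30704634  0.065     ]
pointer [ 0.4241 -0.0822  0.0105] [0.0009 0.0009]
post [ 0.5781 -0.0221  0.0353] [0.0033 0.0033]
hub s [ 0.5816 -0.018   0.03  ]
hub d [ 0.5768 -0.0274  0.03  ]
ptr s [ 0.4256 -0.0807  0.012 ]
ptr d [ 0.4252 -0.0869  0.012 ]
```

Run:
```python
from h import *
s=ctrl.get_image('scene')
f=lambda x,y:(160+x/2.8,70+y/2.8)
for n,a,z in [('pink far',(149,45),.066),('pink near',(106,105),.066),('teal',(240,77),.066),('flask',(55,178),.118),('gouge a',(258,153),.012),('gouge b',(296,230),.005),('jar',(182,135),.066),
 ('pot1',(264,280),.08),('pot2',(153,312),.08),('pot3',(148,416),.08),('pot4',(269,448),.08)]:
    print(n,np.round(atz(s,*f(*a),z),3))
```

```text
pink far [ 0.368 -0.455  0.066]
pink near [ 0.466 -0.405  0.066]
teal [ 0.316 -0.343  0.066]
flask [ 0.592 -0.305  0.118]
gouge a [ 0.344 -0.275  0.012]
gouge b [ 0.38  -0.161  0.005]
jar [ 0.426 -0.312  0.066]
pot1 [ 0.488 -0.089  0.08 ]
pot2 [ 0.599 -0.128  0.08 ]
pot3 [ 0.672 -0.036  0.08 ]
pot4 [0.605 0.06  0.08 ]
```

{"api": "step_arm", "payload": {"moves": [[1, 0.0265, 0.029, 0.001, -5.3], [1, 0.0265, 0.029, 0.001, -5.3], [1, 0.0265, 0.029, 0.001, -5.3], [1, 0.0265, 0.029, 0.001, -5.3], [1, 0.0265, 0.029, 0.001, -5.3], [1, 0.0265, 0.029, 0.001, -5.3], [1, 0.0265, 0.029, 0.001, -5.3], [1, 0.0265, 0.029, 0.001, -5.3], [1, 0.0265, 0.029, 0.001, -5.3], [1, 0.0265, 0.029, 0.001, -5.3]], "newtons": 40}}

```text
t: 2.75
tool_pos: [0.431, -0.3064, 0.2025]
tool_rot: [2.948, -1.079, 0.004]
contact_force: [0.1, 0.1, -0.8]
opening: 0.0856
```

```bash
cat > look.py <<'E'
from h import *
import sys,pickle
n=sys.argv[1]
o=ctrl.get_obs();p=ctrl.get_image('wrist');save(p,n+'.png')
pickle.dump((o,{k:v for k,v in p.items()}),open(n+'.pkl','wb'))
R=Rn.from_rotvec(o['tool_rot']).as_matrix()
print(o['t'],np.round(o['tool_pos'],4),'yaw',np.degrees(np.arctan2(R[1,0],R[0,0])),'z',R[:,2].round(3),'open',o['opening'],'F',o['contact_force'].round(1),'q',o['q'].round(2))
for q in sys.argv[2:]:
    print(q,[(np.round(d['bbox'],1).tolist(),round(d['p'],2)) for d in ctrl.spot_in(p,q)][:5])
E
python3 look.py w1 jar
```

```text
2.75 [ 0.431  -0.3064  0.2025] yaw -40.21893642792549 z [ 0.001 -0.003 -1.   ] open 0.0855621854299576 F [ 0.1  0.1 -0.8] q [-0.76 -0.19  1.82 -0.    1.5   1.51]
jar [([240.0, 146.5, 285.7, 193.3], 0.81), ([360.1, 109.9, 412.4, 151.2], 0.79), ([313.7, 186.3, 363.7, 237.9], 0.76), ([281.0, 63.4, 329.1, 113.6], 0.64)]
```

View pics/w1.png

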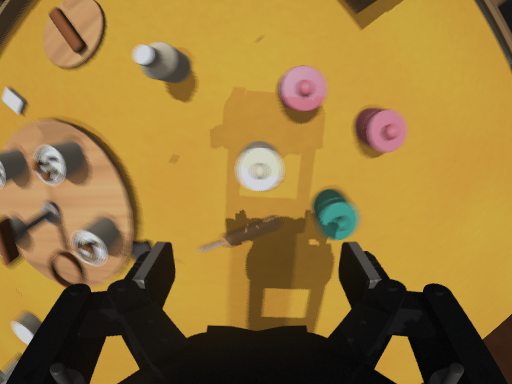

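```bash
python3 look.py w2 jar
python3 - <<'E'
import pickle
from h import *
for n in ['w1','w2']:
    o,p=pickle.load(open(n+'.pkl','rb'))
    print(proj(p,[*o['tool_pos'][:2],0.06],o),proj(p,o['tool_pos'],o))
    print('jar',atz(p,260.5,167,.066,o), 'proj', proj(p,[.425,-.311,.066],o))
a=cv2.imread('pics/w2.png')[110:230,190:330];cv2.imwrite('pics/w2c.png',cv2.resize(a,None,fx=5,fy=5,interpolation=cv2.INTER_CUBIC))
E
```

```text
2.85 [ 0.4321 -0.3051  0.2026] yaw -39.82966836925297 z [ 0.002 -0.002 -1.   ] open 0.08552604559581813 F [-0.9  0.1  0.2] q [-0.76 -0.19  1.82 -0.    1.5   1.51]
jar [([283.7, 64.3, 331.9, 113.6], 0.92), ([242.2, 144.4, 287.3, 192.0], 0.77), ([360.0, 107.9, 411.1, 151.6], 0.61)]
[256.23507431 169.56655423] [256.2271565  217.95085881]
jar [ 0.43122795 -0.31271132  0.066     ] proj [262.9473797  172.19016483]
[256.37599269 169.55232207] [256.23355808 217.94934947]
jar [ 0.43244556 -0.31128838  0.066     ] proj [264.60807339 172.22728831]
```

View pics/w2c.png

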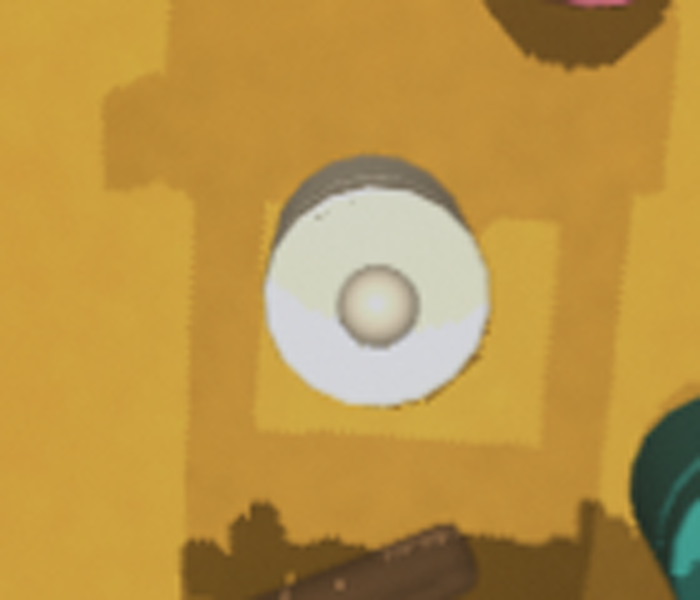

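The crop shows a white lid with a ball knob at (265.5,170), so this is the jar. The pink and turquoise ones are separate.

Run:
```python
import pickle
from h import *
o,p=pickle.load(open('w2.pkl','rb'))
print('lid',atz(p,265.3,169.3,.058,o),'knob',atz(p,265.6,171.2,.064,o))
s=ctrl.get_image('scene');d=ctrl.get_image('side')
f=lambda x,y:(160+x/2.8,70+y/2.8)
g=lambda x,y:(180+x/2.9,120+y/2.9)
print('knob tri',tri([ray(s,*f(182,137)),ray(d,*g(416,147)),ray(p,265.6,171.2,o)]))
print(ctrl.get_obs()['tool_pos'])
```

```text
lid [ 0.42551132 -0.31270272  0.058     ] knob [ 0.42479797 -0.31232633  0.064     ]
knob tri (array([ 0.42458544, -0.31251545,  0.06204205]), [np.float64(0.0007522403066411597), np.float64(0.0005729297594489977), np.float64(0.00046513586009000127)])
[ 0.42970513 -0.30799351  0.20222537]
```

{"api": "step_arm", "payload": {"moves": [[1, -0.0022, -0.0022, -0.03, 1.2], [1, -0.0022, -0.0022, -0.03, 1.2], [1, 0, 0, -0.03, 0], [1, 0, 0, -0.01, 0], [1, 0, 0, 0, 0]]}}

```text
t: 3.68
tool_pos: [0.4223, -0.3177, 0.1014]
tool_rot: [2.966, -1.02, 0.007]
contact_force: [0.0, -0.9, 0.2]
opening: 0.0852
```

```bash
python3 look.py w3 jar
python3 - <<'E'
import cv2
a=cv2.imread('pics/w3.png')[90:250,170:350];cv2.imwrite('pics/w3c.png',cv2.resize(a,None,fx=4,fy=4,interpolation=cv2.INTER_CUBIC))
E
```

```text
3.675 [ 0.4223 -0.3177  0.1014] yaw -37.95961771033203 z [ 0.003 -0.006 -1.   ] open 0.08523735387054657 F [ 0.  -0.9  0.2] q [-0.78 -0.11  1.93 -0.    1.32  1.45]
jar [([378.7, 115.6, 449.2, 177.9], 0.81), ([315.4, 221.1, 379.6, 286.7], 0.76), ([217.6, 157.4, 277.5, 229.6], 0.62), ([277.4, 53.0, 348.0, 117.9], 0.62)]
```

View pics/w3c.png

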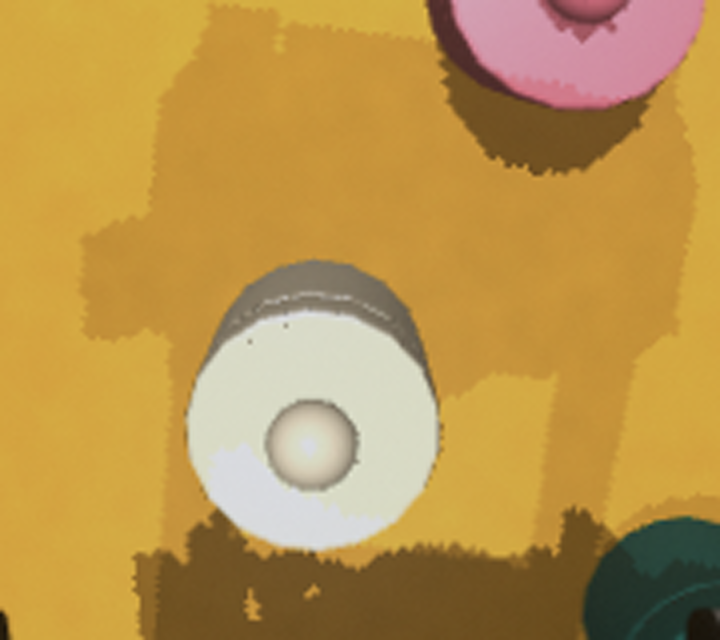

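Run:
```python
import pickle
from h import *
o,p=pickle.load(open('w3.pkl','rb'))
o2,p2=pickle.load(open('w2.pkl','rb'))
print('lid',atz(p,248.5,197.2,.058,o),'knob',atz(p,248,201.2,.064,o))
print('tri',tri([ray(p,248.5,197.2,o),ray(p2,265.3,169.3,o2)]),tri([ray(p,248,201.2,o),ray(p2,265.6,171.2,o2)]))
print(ctrl.get_obs()['tool_pos'])
```

```text
lid [ 0.42631581 -0.31304112  0.058     ] knob [ 0.42543118 -0.31201682  0.064     ]
tri (array([ 0.42463891, -0.31186329,  0.05216766]), [np.float64(0.00028783685020276754), np.float64(0.00028783685020271967)]) (array([ 0.4251555 , -0.31220264,  0.06418547]), [np.float64(0.00034970584592734685), np.float64(0.00034970584592744806)])
[ 0.42311274 -0.31807832  0.10260398]
```

{"api": "step_arm", "payload": {"moves": [[1, 0.0015, 0.003, -0.005, 0], [1, 0.001, 0.002, -0.025, 0], [1, 0, 0, -0.025, 0], [1, 0, 0, -0.02, 0], [1, 0, 0, 0, 0]]}}

```text
t: 4.4
tool_pos: [0.4295, -0.3152, 0.0315]
tool_rot: [2.962, -1.016, 0.026]
contact_force: [0.6, 0.1, 0.3]
opening: 0.0855
```

{"api": "step_arm", "payload": {"moves": [[1, -0.003, 0.002, -0.005, 0], [1, -0.001, 0.001, -0.004, 0], [1, 0, 0, 0, 0]]}}

```text
t: 4.78
tool_pos: [0.4271, -0.3133, 0.0251]
tool_rot: [2.96, -1.015, 0.034]
contact_force: [0.5, 0.5, 0.2]
opening: 0.0853
```

```bash
python3 look.py w4 jar
```

```text
4.775 [ 0.4271 -0.3133  0.0251] yaw -37.84582910882119 z [ 0.016 -0.019 -1.   ] open 0.08533554492069047 F [0.5 0.5 0.2] q [-0.77 -0.03  1.99 -0.    1.16  1.46]
jar [([339.7, 256.6, 410.5, 343.1], 0.93), ([209.4, 178.9, 300.0, 280.3], 0.61), ([417.8, 125.8, 512.0, 206.1], 0.58), ([294.4, 31.3, 396.2, 125.8], 0.55)]
```

View pics/w4.png

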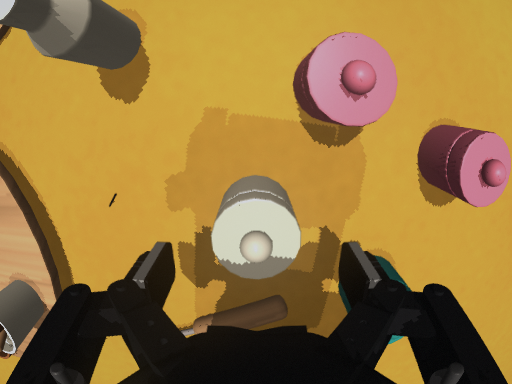

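{"api": "step_arm", "payload": {"moves": [[0.5, 0, 0, 0, 0], [0.4, 0, 0, 0, 0], [0.4, 0, 0, 0, 0], [0.4, 0, 0, 0, 0], [0.4, 0, 0, 0, 0], [0.4, 0, 0, 0, 0]], "newtons": 40}}

```text
t: 5.62
tool_pos: [0.4276, -0.314, 0.026]
tool_rot: [2.959, -1.015, 0.036]
contact_force: [-0.4, -0.8, 0.1]
opening: 0.0345
```

```bash
python3 look.py w5
```

```text
5.625 [ 0.4276 -0.314   0.026 ] yaw -37.85495104024803 z [ 0.017 -0.02  -1.   ] open 0.034528783646978915 F [-0.4 -0.8  0.1] q [-0.77 -0.03  1.99 -0.    1.16  1.46]
```

View pics/w5.png

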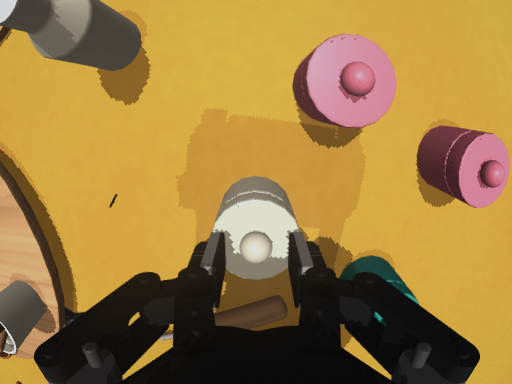

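The reported opening (34.5 mm) is smaller than the 52 mm jar, and the jar hasn't moved. I'll check from the side before doing anything else.

Run:
```python
from h import *
import pickle
o,p=pickle.load(open('w5.pkl','rb'))
print('tcp',proj(p,o['tool_pos'],o)); R=Rn.from_rotvec(o['tool_rot']).as_matrix()
for k in [.019,.033,.038]: print(k,proj(p,o['tool_pos']-k*R[:,2],o))
for n in ['scene','side']:
    q=ctrl.get_image(n)
    u,v=proj(q,o['tool_pos']);print(n,u,v)
    a=q['color'][max(0,int(v)-70):int(v)+60,max(0,int(u)-80):int(u)+80,::-1]
    cv2.imwrite('pics/'+n+'5c.png',cv2.resize(a,None,fx=4.5,fy=4.5,interpolation=cv2.INTER_CUBIC))
```

```text
tcp [256.27151618 217.91951869]
0.019 [256.23228179 229.92419798]
0.033 [256.19825133 240.35926678]
0.038 [256.18484355 244.47644437]
scene 224.78087194977118 126.69650563996163
side 321.77718109427485 179.61882969026243
```

View pics/scene5c.png

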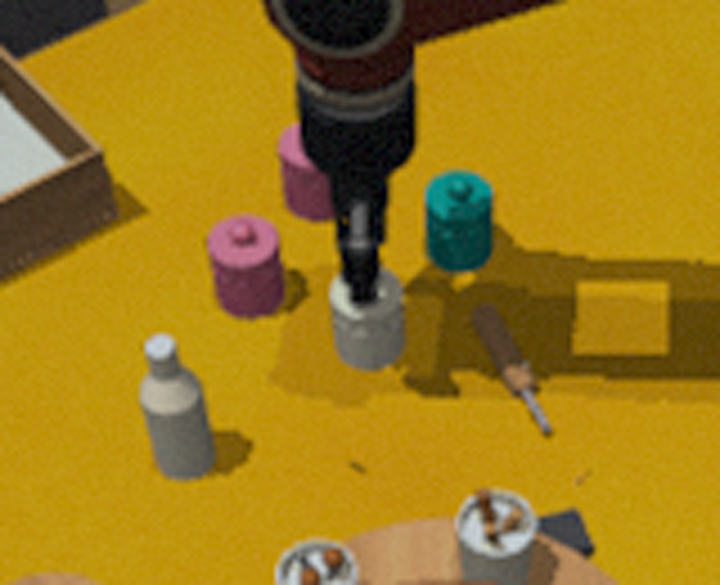

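View pics/side5c.png

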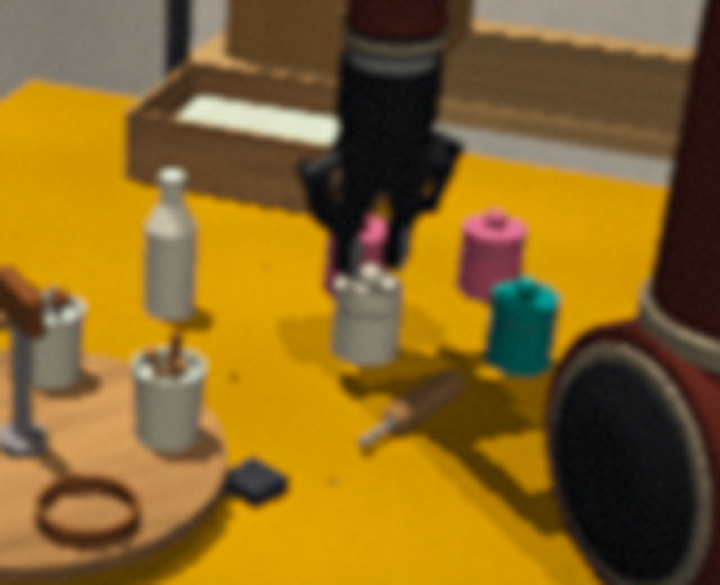

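Run:
```python
from h import *
s=ctrl.get_image('scene');d=ctrl.get_image('side')
print(tri([ray(s,144+362/4.5,56+302/4.5),ray(d,241+349/4.5,109+270/4.5)]))
a=cv2.imread('pics/w5.png')[190:330,180:340];cv2.imwrite('pics/w5c.png',cv2.resize(a,None,fx=4,fy=4,interpolation=cv2.INTER_CUBIC))
import pickle
o,p=pickle.load(open('w5.pkl','rb'));R=Rn.from_rotvec(o['tool_rot']).as_matrix()
for h in [0,.01,.02,.03,.04]:
    print(h,[proj(p,o['tool_pos']-h*R[:,2]+sg*.01725*R[:,1]+x*R[:,0],o).round(1).tolist() for sg in (1,-1) for x in (-.011,.011)])
print(ctrl.get_obs()['tool_pos'],ctrl.get_obs()['t'])
```

```text
(array([ 0.43908264, -0.29601961,  0.07039458]), [np.float64(0.0030626621928495136), np.float64(0.003062662192849618)])
0 [[281.8, 232.8], [282.8, 202.2], [230.8, 232.8], [229.8, 202.2]]
0.01 [[283.0, 239.4], [284.1, 207.6], [229.6, 239.4], [228.4, 207.6]]
0.02 [[284.3, 246.6], [285.6, 213.5], [228.2, 246.6], [226.9, 213.5]]
0.03 [[285.7, 254.6], [287.2, 220.1], [226.8, 254.6], [225.2, 220.1]]
0.04 [[287.2, 263.3], [289.0, 227.5], [225.2, 263.3], [223.3, 227.5]]
[ 0.42764604 -0.31401371  0.0260419 ] 5.875
```

View pics/w5c.png

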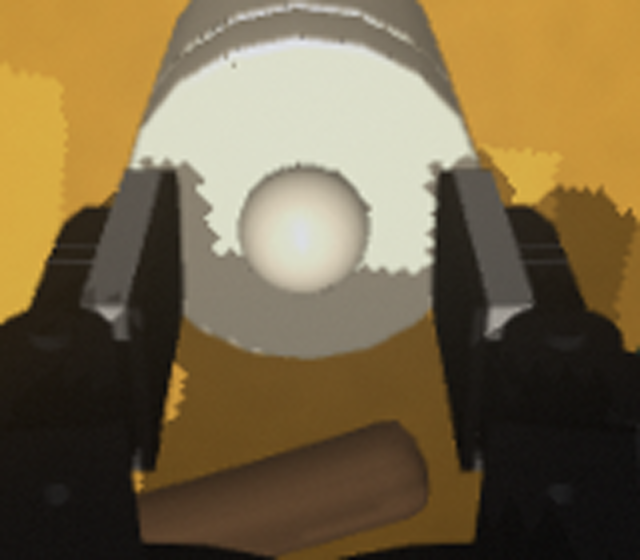

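The fingers stand just above the lid, not around the jar. Both the wrist geometry and the scene/side triangulation put the fingertips at z≈0.070, while the reported TCP is at 0.026. So the real tips are about 44 mm behind the reported TCP. I'll check this on the open-finger picture and use the measured offset.

Run:
```python
from h import *
import pickle
from scipy.optimize import least_squares
o,p=pickle.load(open('w4.pkl','rb'));R=Rn.from_rotvec(o['tool_rot']).as_matrix()
for h in [0,.01,.02,.03,.04,.05,.06]:
    print(h,[proj(p,o['tool_pos']-h*R[:,2]+sg*.0427*R[:,1]+x*R[:,0],o).round(1).tolist() for sg in (1,-1) for x in (-.011,.011)])
a=cv2.imread('pics/w4.png')[225:345,120:390];cv2.imwrite('pics/w4c.png',cv2.resize(a,None,fx=2.9,fy=2.9,interpolation=cv2.INTER_CUBIC))
```

```text
0 [[318.6, 232.3], [321.0, 202.1], [194.0, 232.3], [191.6, 202.1]]
0.01 [[321.5, 238.8], [324.2, 207.3], [191.1, 238.8], [188.3, 207.4]]
0.02 [[324.6, 245.8], [327.7, 213.2], [187.9, 245.8], [184.8, 213.2]]
0.03 [[328.0, 253.5], [331.6, 219.6], [184.5, 253.5], [180.9, 219.6]]
0.04 [[331.7, 262.1], [335.8, 226.8], [180.7, 262.0], [176.6, 226.8]]
0.05 [[335.8, 271.4], [340.6, 234.8], [176.6, 271.4], [171.8, 234.8]]
0.06 [[340.2, 281.8], [345.9, 243.8], [172.1, 281.8], [166.4, 243.7]]
```

View pics/w4c.png

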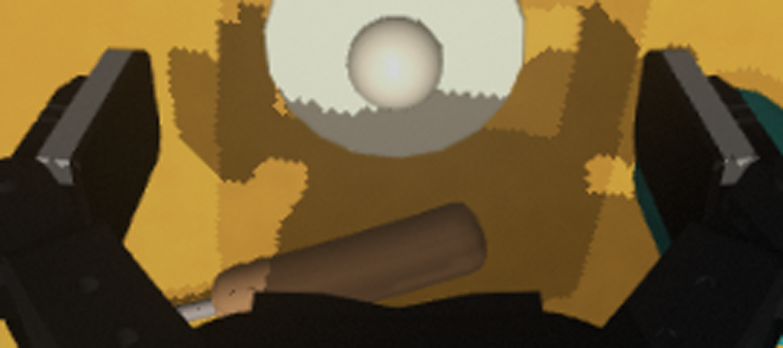

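{"api": "step_arm", "payload": {"moves": [[1, 0, 0, 0, 0], [1, 0, 0, 0, 0], [1, 0, 0, 0, 0], [1, 0, 0, 0, 0], [1, -0.001, 0.001, -0.012, 0], [1, 0, 0, -0.012, 0], [1, 0, 0, -0.012, 0], [1, 0, 0, 0, 0]]}}

```text
t: 6.88
tool_pos: [0.4257, -0.312, -0.0137]
tool_rot: [2.96, -1.015, 0.032]
contact_force: [0.5, 0.4, 0.4]
opening: 0.0854
```

```bash
python3 look.py w6
```

```text
6.875 [ 0.4257 -0.312  -0.0137] yaw -37.85428128123456 z [ 0.016 -0.018 -1.   ] open 0.08543637770541901 F [0.5 0.4 0.4] q [-0.77  0.03  2.01 -0.    1.08  1.46]
```

View pics/w6.png

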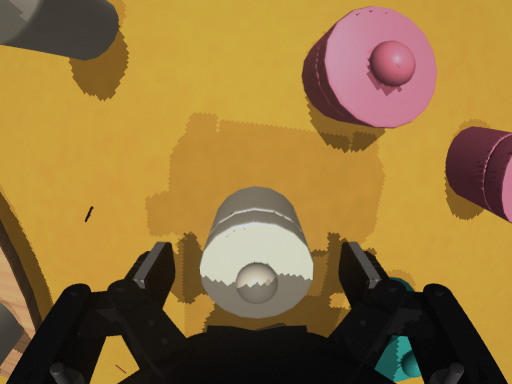

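The jar is centred between the open fingers at (256,265). The reported z is negative with no contact, which confirms the offset.

{"api": "step_arm", "payload": {"moves": [[1, 0, 0, -0.01, 0], [1, 0, 0, -0.003, 0], [1, 0, 0, 0, 0], [0.5, 0, 0, 0, 0], [0.4, 0, 0, 0, 0], [0.4, 0, 0, 0, 0], [0.4, 0, 0, 0, 0], [0.4, 0, 0, 0, 0], [0.4, 0, 0, 0, 0]], "newtons": 40}}

```text
t: 8.05
tool_pos: [0.4272, -0.3134, -0.0256]
tool_rot: [2.959, -1.015, 0.038]
contact_force: [-0.3, 0.9, 0.2]
opening: 0.0513
```

```bash
python3 look.py w7
python3 - <<'E'
from h import *
q=ctrl.get_image('side')
cv2.imwrite('pics/side7c.png',cv2.resize(q['color'][110:240,241:401,::-1],None,fx=4.5,fy=4.5,interpolation=cv2.INTER_CUBIC))
E
```

```text
8.05 [ 0.4272 -0.3134 -0.0256] yaw -37.86233888542376 z [ 0.019 -0.021 -1.   ] open 0.051256248210125775 F [-0.3  0.9  0.2] q [-0.77  0.05  2.01 -0.    1.06  1.46]
```

View pics/w7.png

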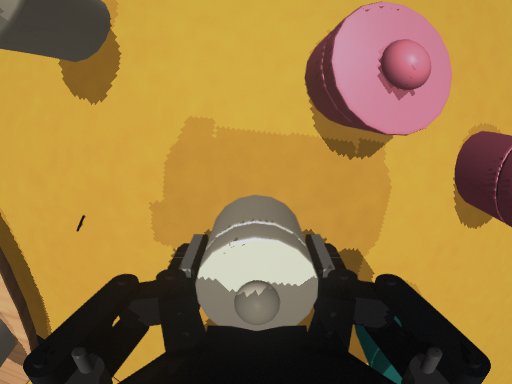

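View pics/side7c.png

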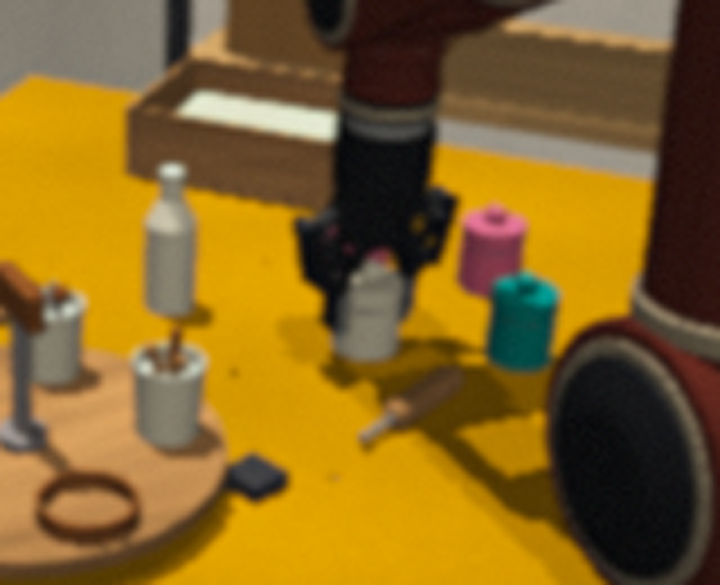

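Gripped with the opening at 51.3 mm, so now I lift.

{"api": "step_arm", "payload": {"moves": [[0.4, 0, 0, 0.01, 0], [0.4, 0, 0, 0.02, 0], [0.4, 0, 0, 0.03, 0], [0.4, 0, 0, 0.03, 0], [0.4, 0, 0, 0.03, 0], [0.4, 0, 0, 0.03, 0], [0.4, 0, 0, 0.01, 0], [0.4, 0, 0, 0, 0]]}}

```text
t: 9.15
tool_pos: [0.4238, -0.3102, 0.1386]
tool_rot: [2.961, -1.015, 0.029]
contact_force: [-0.1, -1.0, -2.8]
opening: 0.051
```

{"api": "step_arm", "payload": {"moves": [[0.4, 0, 0.015, 0, 0], [0.4, 0, 0.025, 0, 0], [0.4, 0, 0.025, 0, 0], [0.4, 0, 0.025, 0, 0], [0.4, 0, 0.025, 0, 0], [0.4, 0, 0.025, 0, 0], [0.4, 0, 0.025, 0, 0], [0.4, 0, 0.025, 0, 0], [0.4, 0, 0.025, 0, 0], [0.4, 0, 0.015, 0, 0], [0.4, 0, 0, 0, 0], [0.4, 0, 0, 0, 0]]}}

```text
t: 10.65
tool_pos: [0.411, -0.06, 0.1185]
tool_rot: [2.971, -1.014, -0.022]
contact_force: [-0.5, -0.3, -2.1]
opening: 0.0509
```

```bash
python3 look.py w8 rotor
python3 - <<'E'
from h import *
q=ctrl.get_image('scene');save(q,'scene8.png')
E
```

```text
10.65 [ 0.411  -0.06    0.1185] yaw -37.705127375746656 z [-0.014  0.003 -1.   ] open 0.050913225319450764 F [-0.5 -0.3 -2.1] q [-0.32 -0.42  2.15 -0.    1.43  1.91]
rotor [([0.0, 0.0, 268.2, 211.8], 0.69)]
```

View pics/w8.png

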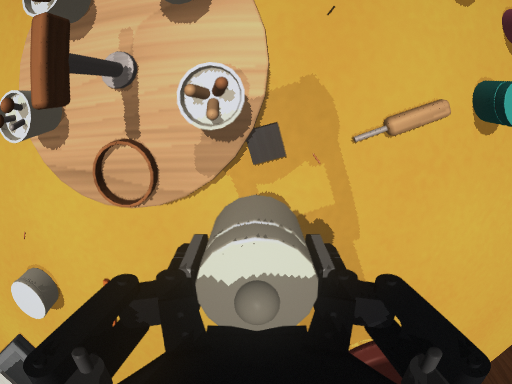

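View pics/scene8.png

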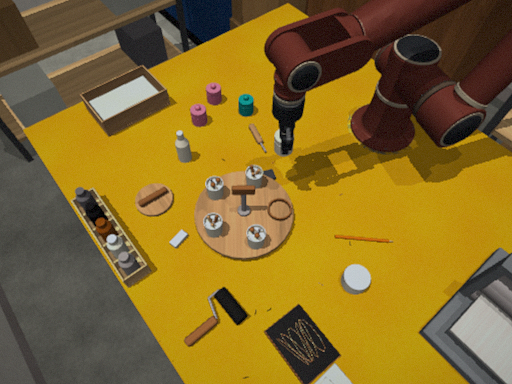

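Run:
```python
import cv2
a=cv2.imread('pics/w8.png')
cv2.imwrite('pics/w8c.png',cv2.resize(a[130:215,80:175],None,fx=7,fy=7,interpolation=cv2.INTER_CUBIC))
cv2.imwrite('pics/w8d.png',cv2.resize(a[0:215,0:300],None,fx=2.66,fy=2.66,interpolation=cv2.INTER_CUBIC))
```

```text
(no output)
```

View pics/w8c.png

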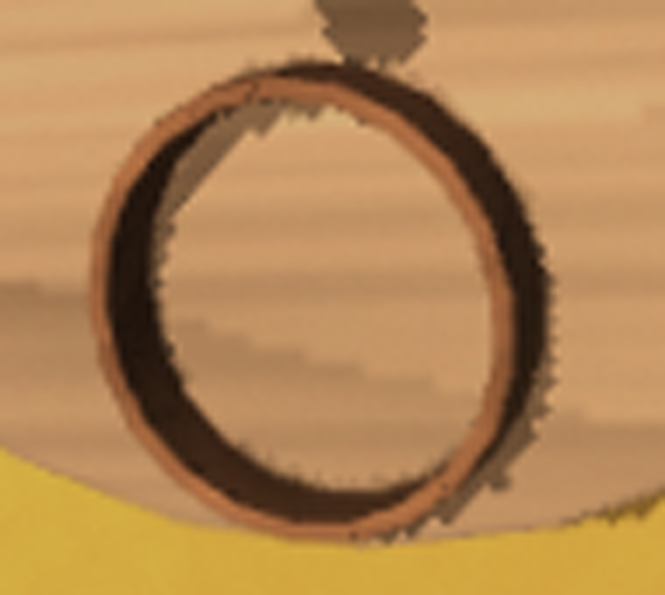

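View pics/w8d.png

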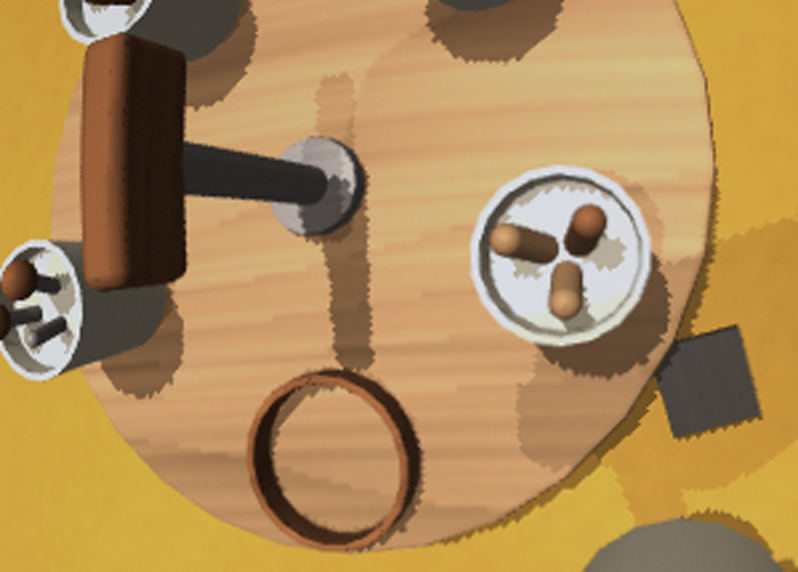

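Run:
```python
from h import *
import pickle
from scipy.optimize import least_squares
o,p=pickle.load(open('w8.pkl','rb'))
def fit(pts,z,r=None):
    P=np.array([atz(p,u,v,z,o)[:2] for u,v in pts])
    if r: 
        s=least_squares(lambda c:np.hypot(*(P-c).T)-r,P.mean(0))
    else: s=least_squares(lambda c:np.hypot(*(P-c[:2]).T)-c[2],[*P.mean(0),.03])
    return s.x.round(4),np.abs(s.fun).max().round(4)
rp=[(92,270),(105,200),(150,135),(230,82),(390,115),(460,190),(505,260),(515,330),(495,410),(440,485),(370,535),(300,540),(220,515),(150,440),(105,350)]
rp=[(80+x/7,130+y/7) for x,y in rp]
print('ring',fit(rp,.044),fit(rp,.044,.0335))
dp=[(713,170),(702,255),(660,360),(590,440),(500,510),(440,538),(180,490),(57,180),(690,40)]
dp=[(x/2.66,y/2.66) for x,y in dp]
print('disc',fit(dp,.03),fit(dp,.03,.14))
pot=[(472,250),(650,250),(560,166),(560,345),(498,190),(624,190),(497,318),(624,315)]
print('pot',[ (z,fit([(x/2.66,y/2.66) for x,y in pot],z)) for z in (.075,.08,.085)])
print('tip',atz(p,762/2.66,415/2.66,.012,o))
print('bar corners',[atz(p,x/2.66,y/2.66,.155,o).round(4).tolist() for x,y in [(88,45),(125,38),(90,282),(127,288)]])
```

```text
ring (array([0.4977, 0.0343, 0.0324]), np.float64(0.0012)) (array([0.4978, 0.0343]), np.float64(0.0022))
disc (array([ 0.5761, -0.028 ,  0.1367]), np.float64(0.002)) (array([ 0.5795, -0.0288]), np.float64(0.0059))
pot [(0.075, (array([ 0.495 , -0.0816,  0.0256]), np.float64(0.0004))), (0.08, (array([ 0.4945, -0.0822,  0.0251]), np.float64(0.0003))), (0.085, (array([ 0.494 , -0.0827,  0.0245]), np.float64(0.0003)))]
tip [ 0.40858878 -0.09654569  0.012     ]
bar corners [[0.6005, -0.0409, 0.155], [0.5924, -0.0491, 0.155], [0.5566, -0.0077, 0.155], [0.5475, -0.015, 0.155]]
```

Run:
```python
from h import *
import pickle
for n in ['w7','w8']:
    o,p=pickle.load(open(n+'.pkl','rb'))
    z=o['tool_pos'][2]+.0256+.0645
    K=atz(p,257,302,z,o); print(n,K,'rel',K-o['tool_pos'],o['tool_rot'])
    z=o['tool_pos'][2]+.0256+.058
    K=atz(p,257.5,284,z,o); print(' lid',K,'rel',K-o['tool_pos'])
```

```text
w7 [ 0.42649192 -0.31279441  0.06449792] rel [-0.00066464  0.00056904  0.0901    ] [ 2.95859071 -1.01486101  0.03847798]
 lid [ 0.42969616 -0.31558407  0.05799792] rel [ 0.0025396  -0.00222062  0.0836    ]
w8 [ 0.41337386 -0.06155262  0.20860196] rel [ 0.0023762  -0.00157708  0.0901    ] [ 2.97098912 -1.01437925 -0.02239391]
 lid [ 0.41645896 -0.06424787  0.20210196] rel [ 0.0054613  -0.00427233  0.0836    ]
```

{"api": "step_arm", "payload": {"moves": [[0.4, 0.008, 0.008, 0.004, 0], [0.4, 0.014, 0.014, 0.004, 0], [0.4, 0.015, 0.016, 0.004, 0], [0.4, 0.015, 0.016, 0.004, 0], [0.4, 0.015, 0.016, 0.002, 0], [0.4, 0.01, 0.013, 0, 0], [0.4, 0.005, 0.006, 0, 0], [0.4, 0, 0, 0, 0], [0.4, 0, 0, 0, 0]]}}

```text
t: 11.92
tool_pos: [0.4995, 0.0313, 0.1395]
tool_rot: [2.969, -1.024, -0.017]
contact_force: [0.3, -0.4, -1.4]
opening: 0.051
```

```bash
python3 look.py w9
```

```text
11.925 [0.4995 0.0313 0.1395] yaw -38.050835275095594 z [-0.011  0.002 -1.   ] open 0.051039332943091174 F [ 0.3 -0.4 -1.4] q [-0.09 -0.21  1.94  0.    1.41  2.15]
```

View pics/w9.png

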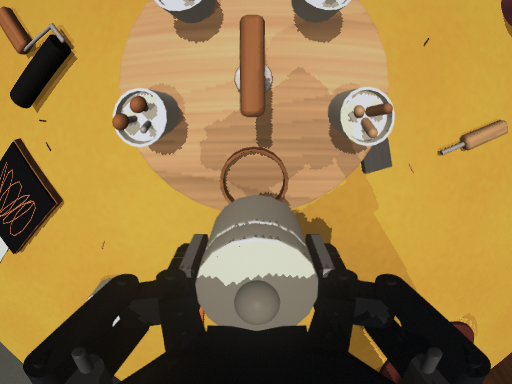

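Run:
```python
import cv2
a=cv2.imread('pics/w9.png')
cv2.imwrite('pics/w9c.png',cv2.resize(a[135:215,205:305],None,fx=7,fy=7,interpolation=cv2.INTER_CUBIC))
cv2.imwrite('pics/w9d.png',cv2.resize(a[0:215,105:405],None,fx=2.66,fy=2.66,interpolation=cv2.INTER_CUBIC))
```

```text
(no output)
```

View pics/w9c.png

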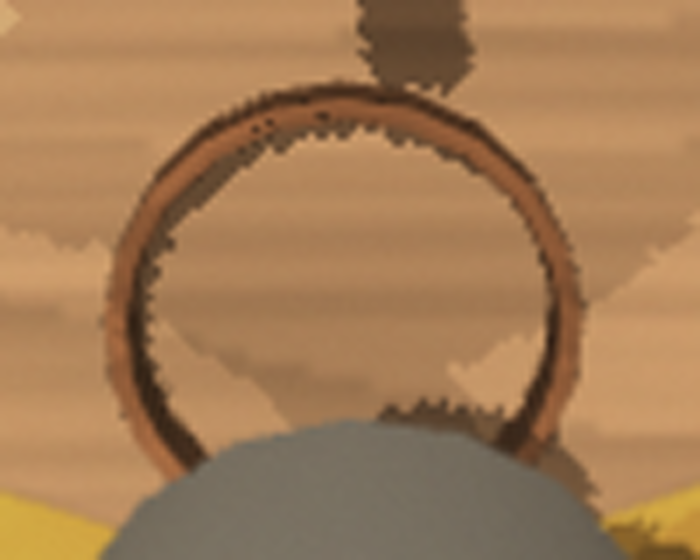

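View pics/w9d.png

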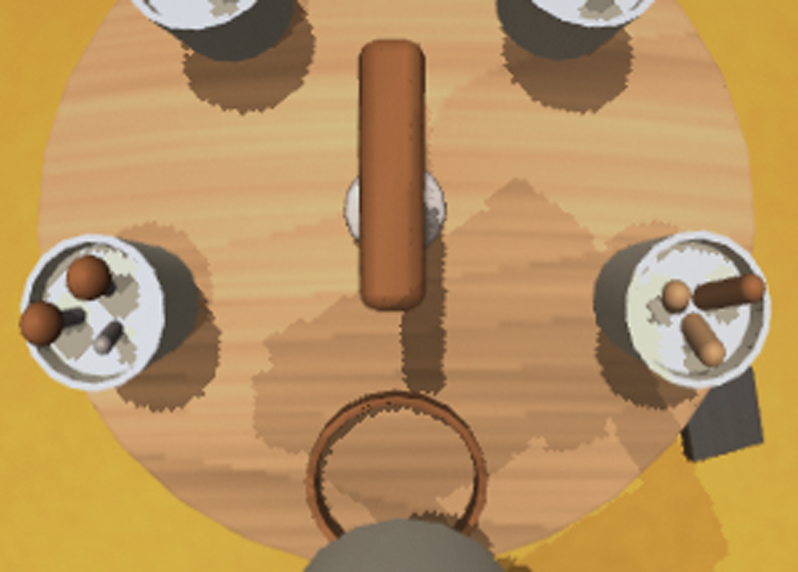

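Run:
```python
from h import *
import pickle
from scipy.optimize import least_squares
o,p=pickle.load(open('w9.pkl','rb'))
def fit(pts,z,r=None):
    P=np.array([atz(p,u,v,z,o)[:2] for u,v in pts])
    if r: s=least_squares(lambda c:np.hypot(*(P-c).T)-r,P.mean(0))
    else: s=least_squares(lambda c:np.hypot(*(P-c[:2]).T)-c[2],[*P.mean(0),.03])
    return s.x.round(4),np.abs(s.fun).max().round(4)
rp=[(107,320),(115,250),(150,190),(205,137),(270,105),(345,95),(420,110),(490,145),(545,200),(575,265),(580,330),(560,400),(125,400),(160,455)]
print('ring',fit([(205+x/7,135+y/7) for x,y in rp],.044),fit([(205+x/7,135+y/7) for x,y in rp],.044,.0335))
D=lambda l:[(105+x/2.66,y/2.66) for x,y in l]
print('disc',fit(D([(40,190),(70,90),(752,210),(725,100),(640,480),(560,538),(180,500),(120,430),(260,548)]),.03,.14))
b=[atz(p,*q,.155,o)[:2] for q in D([(360,45),(424,45),(364,302),(422,305)])]
m1=(b[0]+b[1])/2;m2=(b[2]+b[3])/2;print('bar',(m1+m2)/2,'yaw',np.degrees(np.arctan2(*(m1-m2)[::-1])),np.linalg.norm(m1-m2))
for n,P in [('potL',[(22,310),(163,310),(92,234),(92,390)]),('potR',[(626,310),(770,310),(697,232),(697,387)])]: print(n,fit(D(P),.08))
c=np.array([.577,-.0275]);t=atz(p,*D([(764,440)])[0],.012,o)[:2];print('tip',t,np.linalg.norm(t-c),np.degrees(np.arctan2(*(c-t)[::-1])))
K=atz(p,257,302,o['tool_pos'][2]+.0901,o);print('knob',K, K-o['tool_pos'])
```

```text
ring (array([0.4987, 0.0341, 0.0326]), np.float64(0.0006)) (array([0.498 , 0.0346]), np.float64(0.0018))
disc (array([ 0.5759, -0.0269]), np.float64(0.0057))
bar [ 0.57639071 -0.02635224] yaw -37.88082893987595 0.055453330044814085
potL (array([0.6116, 0.0691, 0.025 ]), np.float64(0.0002))
potR (array([ 0.4926, -0.0836,  0.025 ]), np.float64(0.0001))
tip [ 0.40974871 -0.09685617] 0.1810615146560277 22.52292693852876
knob [0.50150547 0.02972106 0.22962582] [ 0.00203959 -0.00153711  0.0901    ]
```

{"api": "step_arm", "payload": {"moves": [[0.4, -0.001, 0.002, -0.02, 0], [0.4, -0.0005, 0.001, -0.025, 0], [0.4, 0, 0, -0.025, 0], [0.4, 0, 0, -0.02, 0], [0.4, 0, 0, -0.01, 0], [0.4, 0, 0, 0, 0], [0.4, 0, 0, 0, 0]]}}

```text
t: 12.85
tool_pos: [0.4935, 0.0332, 0.0309]
tool_rot: [2.966, -1.028, -0.024]
contact_force: [0.6, -0.4, -1.9]
opening: 0.0512
```

```bash
python3 look.py w10
python3 - <<'E'
from h import *
for n in ['scene','side']:
    q=ctrl.get_image(n)
    u,v=proj(q,[.498,.0345,.05]).astype(int)
    print(n,u-80,v-65)
    cv2.imwrite('pics/'+n+'10c.png',cv2.resize(q['color'][v-65:v+65,u-80:u+80,::-1],None,fx=4.5,fy=4.5,interpolation=cv2.INTER_CUBIC))
E
```

```text
12.85 [0.4935 0.0332 0.0309] yaw -38.24414062361565 z [-0.015  0.002 -1.   ] open 0.05124529947067745 F [ 0.6 -0.4 -1.9] q [-0.08 -0.09  2.04  0.    1.21  2.15]
scene 199 141
side 180 153
```

View pics/w10.png

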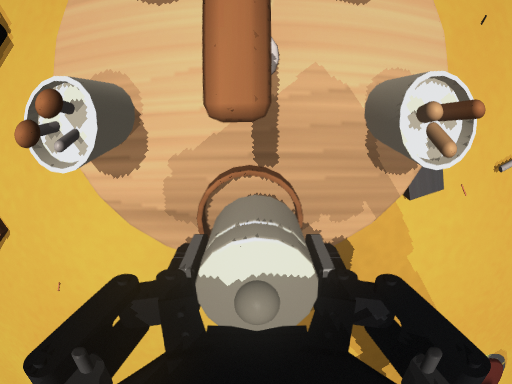

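View pics/scene10c.png

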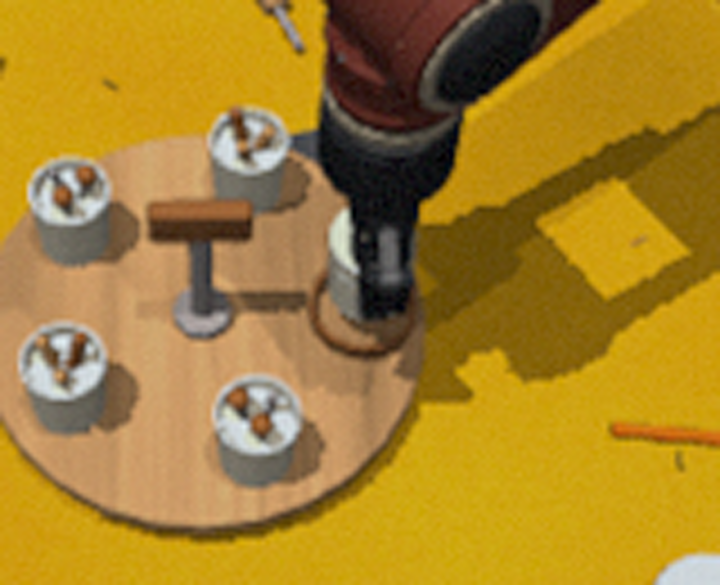

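View pics/side10c.png

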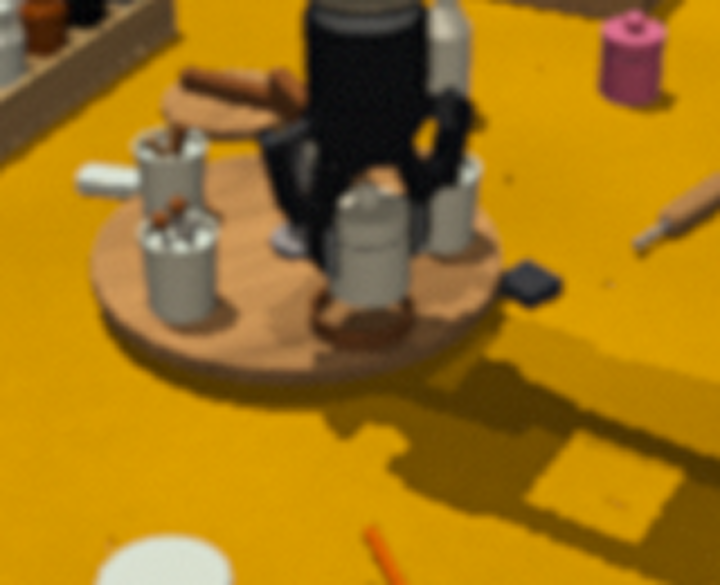

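{"api": "step_arm", "payload": {"moves": [[0.4, 0.003, 0.001, 0, 0], [0.4, 0.002, 0.0005, -0.003, 0], [0.4, 0, 0, -0.003, 0], [0.4, 0, 0, 0, 0]]}}

```text
t: 13.5
tool_pos: [0.5005, 0.0348, 0.0264]
tool_rot: [2.967, -1.028, -0.018]
contact_force: [-0.7, 0.2, -2.5]
opening: 0.0512
```

```bash
python3 look.py w11;  python3 - <<'E'
import cv2
a=cv2.imread('pics/w11.png')
cv2.imwrite('pics/w11c.png',cv2.resize(a[150:335,180:340],None,fx=3.2,fy=3.2,interpolation=cv2.INTER_CUBIC))
E
```

```text
13.5 [0.5005 0.0348 0.0264] yaw -38.22792748974583 z [-0.011  0.002 -1.   ] open 0.05119957902130444 F [-0.7  0.2 -2.5] q [-0.08 -0.07  2.02  0.    1.2   2.16]
```

View pics/w11c.png

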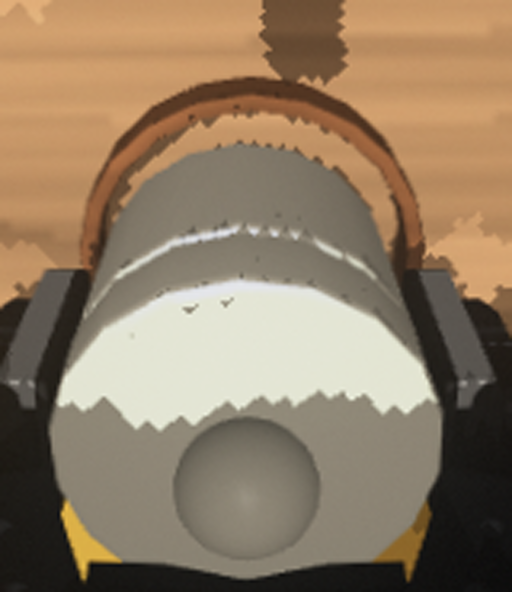

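{"api": "step_arm", "payload": {"moves": [[0.4, -0.001, -0.0005, -0.005, 0], [0.4, 0, 0, -0.005, 0], [0.4, 0, 0, -0.003, 0], [0.4, 0, 0, 0, 0]]}}

```text
t: 14.05
tool_pos: [0.499, 0.0343, 0.0122]
tool_rot: [2.966, -1.028, -0.019]
contact_force: [0.6, -0.2, -2.1]
opening: 0.0512
```

```bash
python3 look.py w12;  python3 - <<'E'
import cv2
a=cv2.imread('pics/w12.png')
cv2.imwrite('pics/w12c.png',cv2.resize(a[150:335,180:340],None,fx=3.2,fy=3.2,interpolation=cv2.INTER_CUBIC))
E
```

```text
14.05 [0.499  0.0343 0.0122] yaw -38.23609897916925 z [-0.012  0.002 -1.   ] open 0.05115759117423446 F [ 0.6 -0.2 -2.1] q [-0.08 -0.05  2.03  0.    1.17  2.16]
```

View pics/w12c.png

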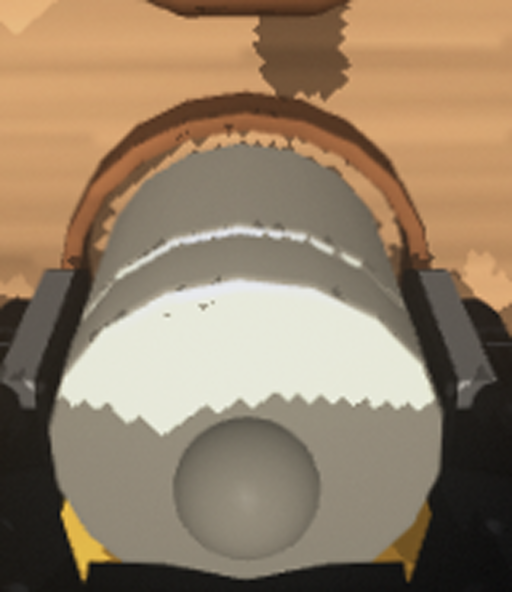

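The jar is centred in the ring at x≈246, with no contact force. I'll lower it the last few millimetres.

{"api": "step_arm", "payload": {"moves": [[0.4, 0, 0, -0.003, 0], [0.4, 0, 0, -0.003, 0], [0.4, 0, 0, -0.001, 0]]}}

```text
t: 14.48
tool_pos: [0.4995, 0.0343, 0.0053]
tool_rot: [2.967, -1.028, -0.017]
contact_force: [0.3, -0.8, -2.2]
opening: 0.0512
```

{"api": "step_arm", "payload": {"moves": [[0.4, 0, 0, -0.0015, 0], [0.4, 0, 0, -0.001, 0]]}}

```text
t: 14.72
tool_pos: [0.5004, 0.0349, 0.0052]
tool_rot: [2.968, -1.029, -0.017]
contact_force: [-3.2, 1.7, 4.3]
opening: 0.0513
```

Contact: the weight has transferred, with Fz going from -2.2 to +4.3 N. Now I release.

{"api": "step_arm", "payload": {"moves": [[0.65, 0, 0, 0, 0], [0.8, 0, 0, 0, 0], [0.85, 0, 0, 0, 0], [0.85, 0, 0, 0, 0], [0.85, 0, 0, 0, 0]]}}

```text
t: 15.35
tool_pos: [0.5015, 0.0345, 0.0056]
tool_rot: [2.968, -1.029, -0.013]
contact_force: [0.6, -0.1, 0.7]
opening: 0.0726
```

```bash
python3 look.py w13;  python3 - <<'E'
from h import *
for n in ['side']:
    q=ctrl.get_image(n)
    u,v=proj(q,[.498,.0345,.05]).astype(int)
    cv2.imwrite('pics/'+n+'13c.png',cv2.resize(q['color'][v-65:v+65,u-80:u+80,::-1],None,fx=4.5,fy=4.5,interpolation=cv2.INTER_CUBIC))
E
```

```text
15.35 [0.5015 0.0345 0.0056] yaw -38.242649142521536 z [-0.008  0.003 -1.   ] open 0.07263744788621361 F [ 0.6 -0.1  0.7] q [-0.08 -0.04  2.03  0.    1.15  2.16]
```

View pics/w13.png

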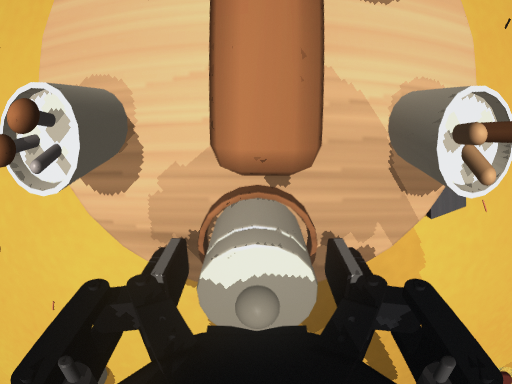

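View pics/side13c.png

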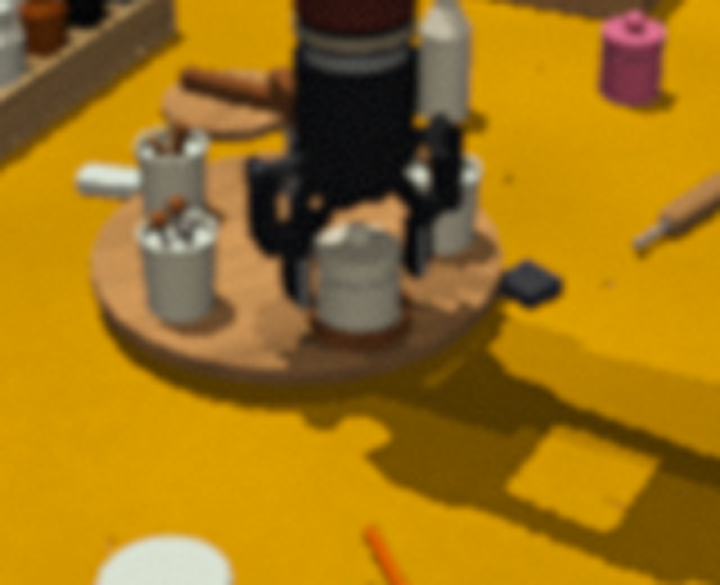

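{"api": "step_arm", "payload": {"moves": [[0.85, 0, 0, 0.01, 0], [0.85, 0, 0, 0.025, 0], [0.85, 0, 0, 0.035, 0], [0.85, 0, 0, 0.04, 0], [0.85, 0, 0, 0.04, 0], [0.85, 0, 0, 0, 0], [0.7, 0.02, -0.016, 0.005, 0], [0.7, 0.02, -0.016, 0.005, 0], [0.7, 0.02, -0.016, 0.005, 0], [0.7, 0.013, -0.011, 0, 0], [0.7, 0, 0, 0, 0], [0.7, 0, 0, 0, 0]]}}

```text
t: 16.95
tool_pos: [0.5726, -0.0249, 0.1754]
tool_rot: [-2.969, 1.027, 0.02]
contact_force: [0.3, -0.6, 0.9]
opening: 0.0595
```

```bash
python3 look.py w14;  python3 - <<'E'
from h import *
for n in ['scene','side']:
    q=ctrl.get_image(n);save(q,n+'14.png')
    u,v=proj(q,[.55,.0,.05]).astype(int); print(n,u-80,v-65)
    cv2.imwrite('pics/'+n+'14c.png',cv2.resize(q['color'][v-65:v+65,u-80:u+80,::-1],None,fx=4.5,fy=4.5,interpolation=cv2.INTER_CUBIC))
E
```

```text
16.95 [ 0.5726 -0.0249  0.1754] yaw -38.17203743420926 z [-0.012  0.004 -1.   ] open 0.05951466626188598 F [ 0.3 -0.6  0.9] q [-0.17 -0.05  1.74  0.    1.46  2.06]
scene 177 143
side 169 143
```

View pics/w14.png

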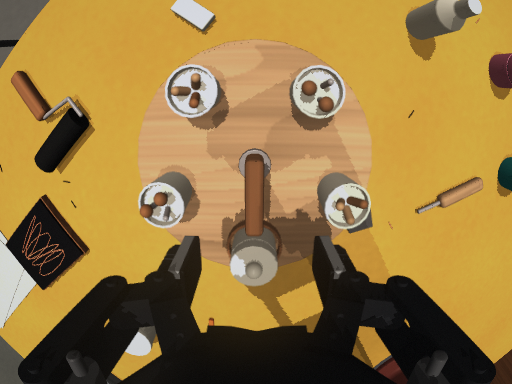

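View pics/scene14c.png

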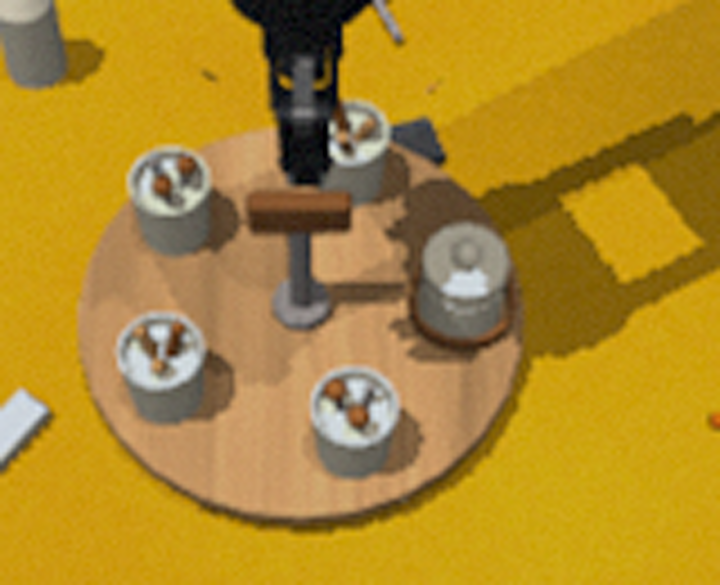

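View pics/side14c.png

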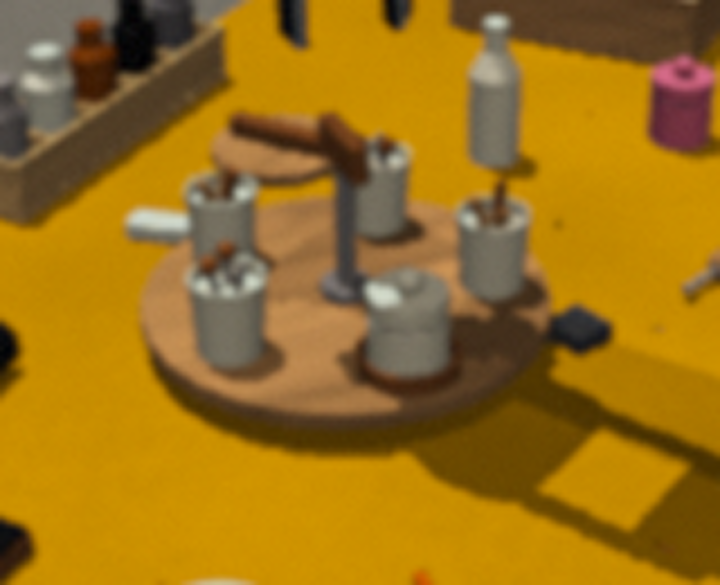

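The jar stands upright in the ring, at wrist (253,262). I'll use this clear view of all four pots to refine the axis, bar and pointer.

Run:
```python
import cv2
a=cv2.imread('pics/w14.png')
cv2.imwrite('pics/w14c.png',cv2.resize(a[30:290,125:385],None,fx=3,fy=3,interpolation=cv2.INTER_CUBIC)[:600])
cv2.imwrite('pics/w14d.png',cv2.resize(a[140:290,210:400],None,fx=4,fy=4,interpolation=cv2.INTER_CUBIC))
```

```text
(no output)
```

View pics/w14c.png

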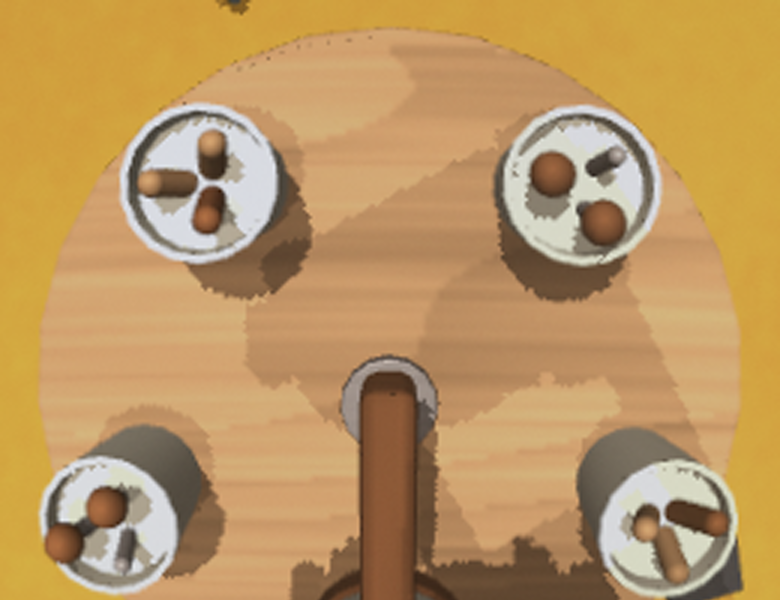

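View pics/w14d.png

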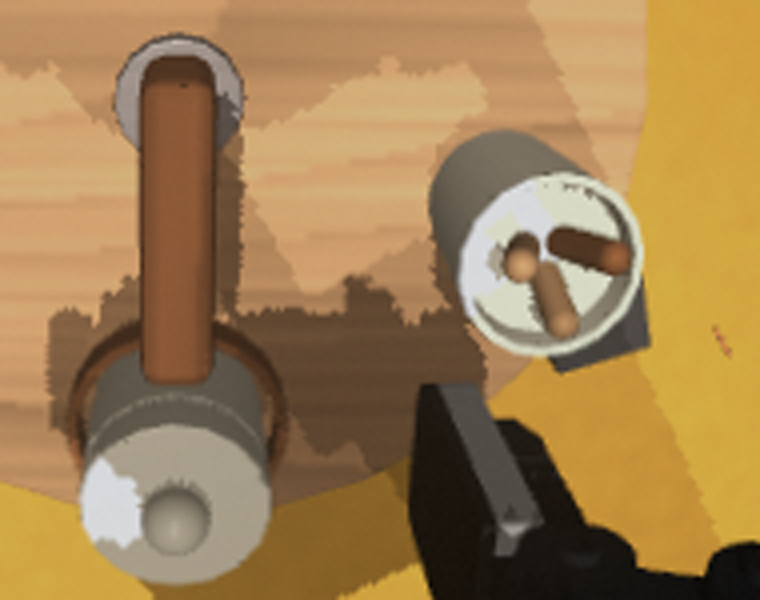

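Run:
```python
from h import *
import pickle
from scipy.optimize import least_squares
o,p=pickle.load(open('w14.pkl','rb'))
C=lambda x,y:(125+x/3,30+y/3); D=lambda x,y:(210+x/4,140+y/4)
pots=[C(200,183),C(581,186),C(110,523),D(550,264)]
P=np.array([atz(p,*q,.08,o)[:2] for q in pots])
# model: centers at axis + .1*dir(yaw+180+72k) 
ks=np.radians(180+np.array([144,-144,72,-72]))
# image: +x tool up; determine assignment by trying
import itertools
best=None
for perm in itertools.permutations(range(4)):
    s=least_squares(lambda c:(P-(c[:2]+.1*np.c_[np.cos(c[2]+ks[list(perm)]),np.sin(c[2]+ks[list(perm)])])).ravel(),[.5765,-.027,np.radians(-38)])
    if best is None or s.cost<best.cost: best=s
print('axis',best.x[:2],'yaw',np.degrees(best.x[2]),'res',np.abs(best.fun).max())
c=best.x[:2]
dp=[C(40,370),C(740,370),C(75,220),C(130,145),C(250,65),C(390,28),C(520,50),C(640,120),C(700,220)]
Q=np.array([atz(p,*q,.03,o)[:2] for q in dp]);s=least_squares(lambda c:np.hypot(*(Q-c).T)-.14,c);print('disc',s.x,np.abs(s.fun).max())
b=[atz(p,*D(x,y),.155,o)[:2] for x,y in [(141,75),(213,75),(143,380),(211,380)]]
m1=(b[0]+b[1])/2;m2=(b[2]+b[3])/2;print('bar',(m1+m2)/2,np.degrees(np.arctan2(*(m1-m2)[::-1])),np.linalg.norm(m1-m2))
t=atz(p,*D(650,345),.012,o)[:2];print('tip',t,np.linalg.norm(t-c),np.degrees(np.arctan2(*(c-t)[::-1])))
lid=atz(p,*D(176,505),.088,o);print('lid',lid,lid[:2]-c,np.linalg.norm(lid[:2]-c)); kn=atz(p,*D(176,522),.0945,o);print('knob',kn)
```

```text
axis [ 0.57625207 -0.02617488] yaw -38.69904476540458 res 0.0006660394636260336
disc [ 0.57422623 -0.02556366] 0.002802250070234852
bar [ 0.57850286 -0.02777927] -38.33247446267064 0.05832614379457816
tip [ 0.40925262 -0.09624671] 0.18110459693799044 22.762589617267047
lid [0.50059608 0.03449599 0.088     ] [-0.07565598  0.06067087] 0.09697825830647193
knob [0.49965972 0.03520768 0.0945    ]
```

{"api": "step_arm", "payload": {"moves": [[0.7, 0.003, -0.001, -0.015, 0], [0.7, 0.002, 0, -0.015, 0], [0.7, 0.001, 0, -0.01, 0], [0.7, 0, 0, 0, 0], [0.7, 0, 0, 0, 0]]}}

```text
t: 17.73
tool_pos: [0.5777, -0.025, 0.1316]
tool_rot: [2.969, -1.025, -0.023]
contact_force: [-0.1, -0.1, 1.2]
opening: 0.0595
```

```bash
python3 look.py w15
```

```text
17.725 [ 0.5777 -0.025   0.1316] yaw -38.095810763915686 z [-0.014  0.004 -1.   ] open 0.0595421069631311 F [-0.1 -0.1  1.2] q [-0.17 -0.    1.77  0.    1.39  2.06]
```

View pics/w15.png

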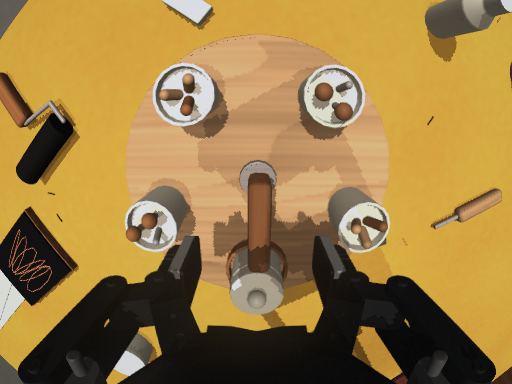

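{"api": "step_arm", "payload": {"moves": [[0.7, 0.001, 0, -0.015, 0], [0.7, 0.001, 0, -0.018, 0], [0.7, 0, 0, -0.012, 0], [0.7, 0, 0, -0.003, 0], [0.7, 0, 0, 0, 0]]}}

```text
t: 18.4
tool_pos: [0.5794, -0.0249, 0.0799]
tool_rot: [2.969, -1.025, -0.023]
contact_force: [0.4, -0.5, 0.5]
opening: 0.0598
```

```bash
python3 look.py w16;python3 - <<'E'
from h import *
for n in ['side']:
    q=ctrl.get_image(n);save(q,n+'16.png')
    u,v=proj(q,[.55,.0,.09]).astype(int); print(n,u-80,v-65)
    cv2.imwrite('pics/'+n+'16c.png',cv2.resize(q['color'][v-65:v+65,u-80:u+80,::-1],None,fx=4.5,fy=4.5,interpolation=cv2.INTER_CUBIC))
E
```

```text
18.4 [ 0.5794 -0.0249  0.0799] yaw -38.101788145793435 z [-0.014  0.005 -1.   ] open 0.059838791465214466 F [ 0.4 -0.5  0.5] q [-0.17  0.05  1.81  0.    1.3   2.06]
side 169 131
```

View pics/w16.png

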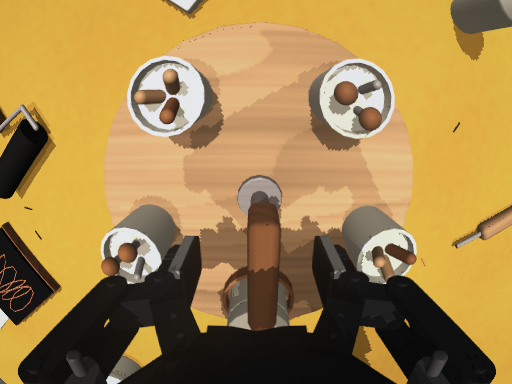

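View pics/side16c.png

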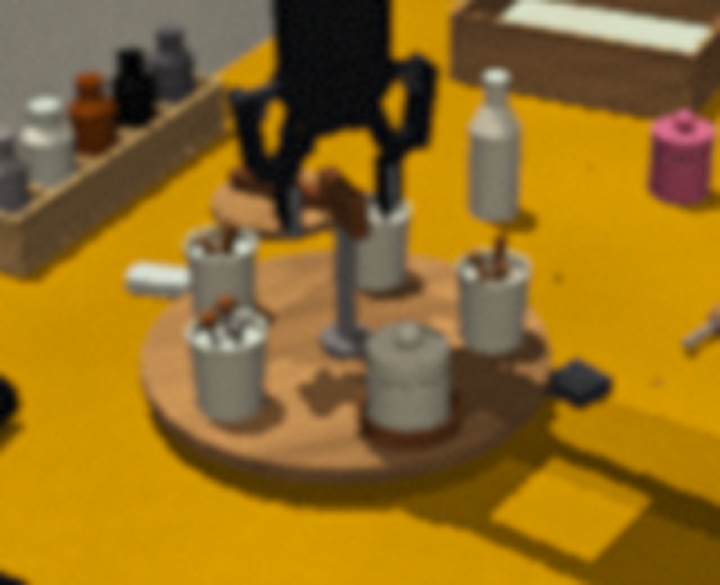

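{"api": "step_arm", "payload": {"moves": [[0.7, -0.0025, -0.002, 0, 0], [0.5, 0, 0, 0, 0], [0.3, 0, 0, 0, 0], [0.2, 0, 0, 0, 0], [0.1, 0, 0, 0, 0], [0.05, 0, 0, 0, 0], [0.05, 0, 0, 0, 0], [0.05, 0, 0, 0, 0]], "newtons": 40}}

```text
t: 19.5
tool_pos: [0.5783, -0.0273, 0.0825]
tool_rot: [-2.969, 1.025, 0.017]
contact_force: [0.7, -0.5, 0.4]
opening: 0.0132
```

```bash
python3 look.py w17
```

```text
19.5 [ 0.5783 -0.0273  0.0825] yaw -38.100022878652695 z [-0.01   0.004 -1.   ] open 0.013170264735836696 F [ 0.7 -0.5  0.4] q [-0.18  0.04  1.81  0.    1.3   2.06]
```

View pics/w17.png

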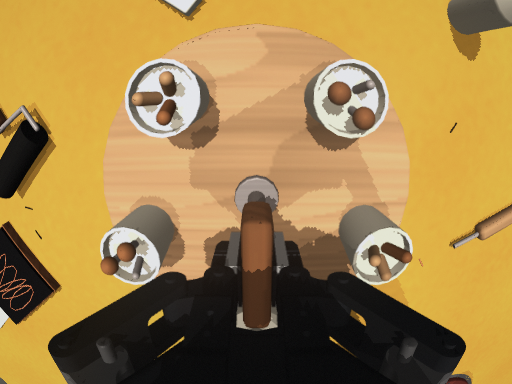

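The handle is gripped (13.2 mm, no side load). I'll turn it gently, counterclockwise.

{"api": "step_arm", "payload": {"moves": [[0.05, 0, 0, 0, 1], [0.05, 0, 0, 0, 2], [0.05, 0, 0, 0, 3], [0.05, 0, 0, 0, 3], [0.05, 0, 0, 0, 3], [0.05, 0, 0, 0, 2], [0.05, 0, 0, 0, 0]]}}

```text
t: 20.42
tool_pos: [0.5785, -0.0272, 0.0825]
tool_rot: [3.077, -0.632, -0.017]
contact_force: [-1.1, -0.4, -0.2]
opening: 0.0132
```

```bash
python3 look.py w18
python3 - <<'E'
from h import *
for n in ['side']:
    q=ctrl.get_image(n);save(q,n+'18.png')
    u,v=proj(q,[.55,.0,.09]).astype(int); print(n,u-80,v-65)
    cv2.imwrite('pics/'+n+'18c.png',cv2.resize(q['color'][v-65:v+65,u-80:u+80,::-1],None,fx=4.5,fy=4.5,interpolation=cv2.INTER_CUBIC))
E
```

```text
20.425 [ 0.5785 -0.0272  0.0825] yaw -23.226190766370607 z [-0.01   0.002 -1.   ] open 0.013187208719539809 F [-1.1 -0.4 -0.2] q [-0.18  0.04  1.81 -0.    1.3   1.8 ]
side 169 131
```

View pics/side18c.png

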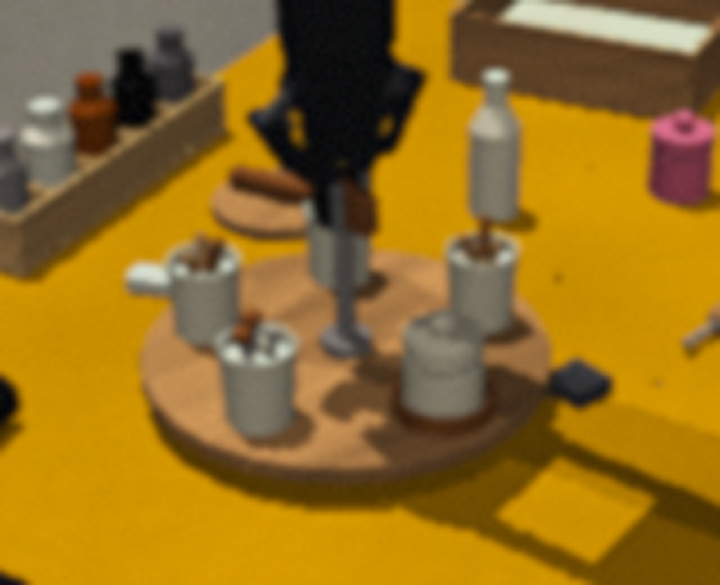

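{"api": "step_arm", "payload": {"moves": [[0.05, 0, 0, 0, 1], [0.05, 0, 0, 0, 2], [0.05, 0, 0, 0, 3], [0.05, 0, 0, 0, 3], [0.05, 0, 0, 0, 3], [0.05, 0, 0, 0, 3], [0.05, 0, 0, 0, 3], [0.05, 0, 0, 0, 3], [0.05, 0, 0, 0, 3], [0.05, 0, 0, 0, 3], [0.05, 0, 0, 0, 3], [0.05, 0, 0, 0, 3], [0.05, 0, 0, 0, 3], [0.05, 0, 0, 0, 2], [0.05, 0, 0, 0, 2], [0.05, 0, 0, 0, 1], [0.05, 0, 0, 0, 0], [0.05, 0, 0, 0, 0]]}}

```text
t: 22.78
tool_pos: [0.5786, -0.0265, 0.0825]
tool_rot: [3.089, 0.552, -0.016]
contact_force: [-0.8, -0.4, 0.2]
opening: 0.0132
```

```bash
python3 look.py w19
python3 - <<'E'
from h import *
for n in ['scene','side']:
    q=ctrl.get_image(n);save(q,n+'19.png')
    u,v=proj(q,[.5,-.06,.05]).astype(int); print(n,u-60,v-50)
    cv2.imwrite('pics/'+n+'19c.png',cv2.resize(q['color'][v-50:v+50,u-60:u+60,::-1],None,fx=6,fy=6,interpolation=cv2.INTER_CUBIC))
E
```

```text
22.775 [ 0.5786 -0.0265  0.0825] yaw 20.24651687432826 z [-0.009 -0.005 -1.   ] open 0.013239297643359854 F [-0.8 -0.4  0.2] q [-0.17  0.04  1.81 -0.01  1.3   1.05]
scene 197 134
side 213 152
```

View pics/w19.png

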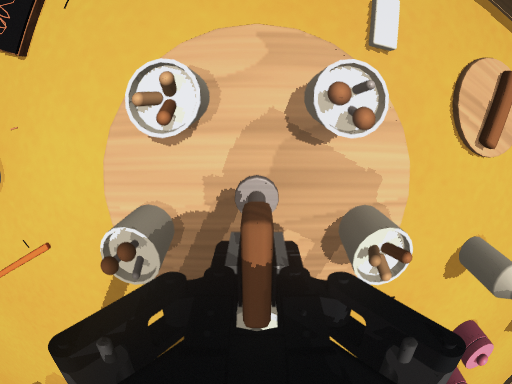

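View pics/scene19c.png

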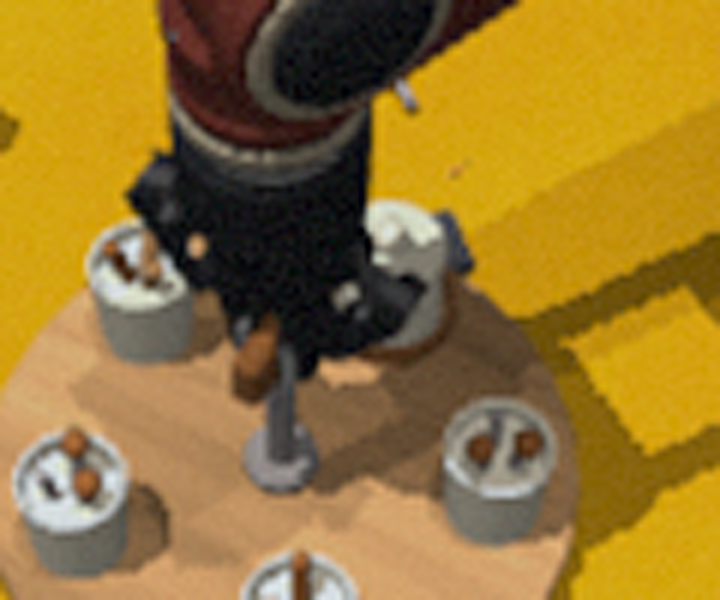

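View pics/side19c.png

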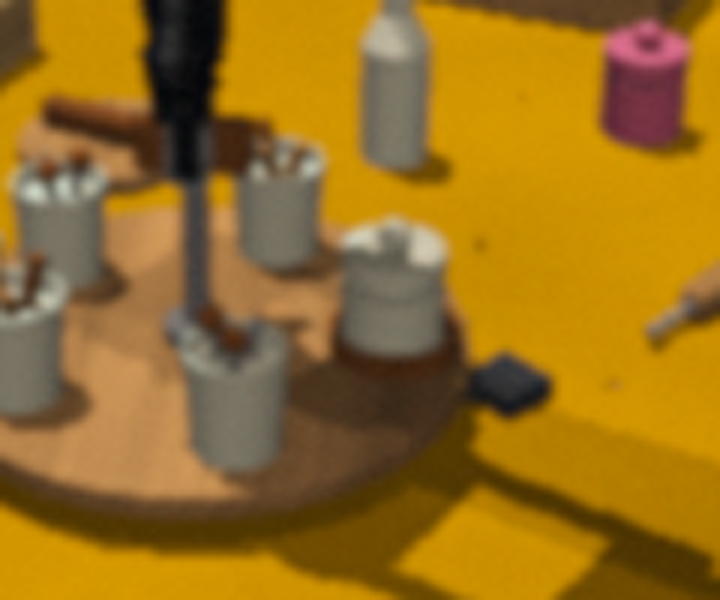

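Run:
```python
import cv2
a=cv2.imread('pics/w8.png')
cv2.imwrite('pics/w8p.png',cv2.resize(a[115:175,235:300],None,fx=9,fy=9,interpolation=cv2.INTER_CUBIC))
```

```text
(no output)
```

View pics/w8p.png

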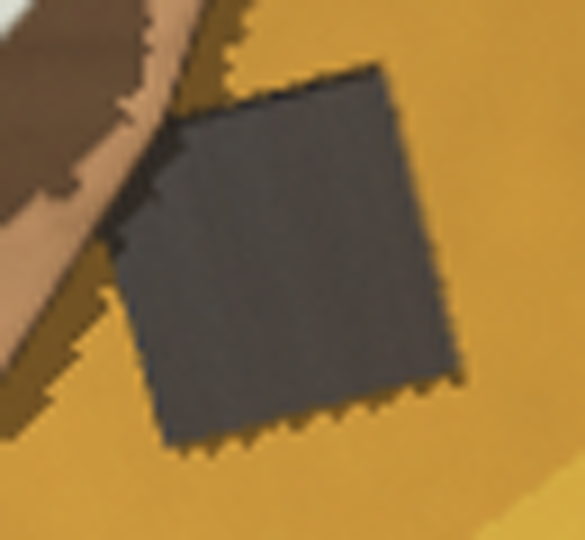

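Run:
```python
from h import *
import pickle
from scipy.optimize import least_squares
o,p=pickle.load(open('w8.pkl','rb'))
c=np.array([.5763,-.0263])
P=[atz(p,235+x/9,115+y/9,.012,o)[:2] for x,y in [(383,72),(460,378),(168,445)]]
print(np.round(P,4))
for q in P: print(np.linalg.norm(q-c),np.degrees(np.arctan2(*(c-q)[::-1])))
m=(P[0]+P[2])/2;print('AC mid',np.linalg.norm(m-c),np.degrees(np.arctan2(*(c-m)[::-1])),'mid->tip yaw',np.degrees(np.arctan2(*(m-P[1])[::-1])),'perp to AC',np.degrees(np.arctan2(*(P[0]-P[2])[::-1]))-90)
# pots in w17/w19
for n in ['w17','w19']:
    o,p=pickle.load(open(n+'.pkl','rb'));R=Rn.from_rotvec(o['tool_rot']).as_matrix();ty=np.degrees(np.arctan2(R[1,0],R[0,0]))
    for f in ['potfit']:
        pots=[(163.5,97.5),(349.5,98)] if n=='w17' else [(163.5,97.5),(349.5,98)]
        Q=[atz(p,*q,.08,o)[:2] for q in pots]
        d=Q[1]-Q[0];print(n,np.linalg.norm(d),'rotor yaw',np.degrees(np.arctan2(d[1],d[0]))+90,'tool',ty, 'axis',np.mean(Q,0)-.1*np.cos(np.radians(36))*np.array([np.cos(np.radians(ty)),np.sin(np.radians(ty))]))
```

```text
[[ 0.4401 -0.1092]
 [ 0.408  -0.0957]
 [ 0.4216 -0.0656]]
0.15943380601240129 31.311957002847215
0.18203596836741057 22.402023254276624
0.15961185791240742 14.269775540418667
AC mid 0.15776192175729284 22.786075477759745 mid->tip yaw 19.907949993731783 perp to AC -156.99571953392996
w17 0.11673763953700012 rotor yaw -38.27786874058938 tool -38.100022878652695 axis [ 0.57697769 -0.02661372]
w19 0.1167490640762225 rotor yaw 20.06710367833813 tool 20.24651687432826 axis [ 0.57723081 -0.02651957]
```

{"api": "step_arm", "payload": {"moves": [[0.05, 0, 0, 0, 1], [0.05, 0, 0, 0, 1.3], [0.05, 0, 0, 0, 0], [0.05, 0, 0, 0, 0]]}}

```text
t: 23.42
tool_pos: [0.5786, -0.0265, 0.0825]
tool_rot: [3.076, 0.618, -0.015]
contact_force: [-0.3, -0.3, -0.8]
opening: 0.0134
```

```bash
python3 look.py w20
python3 - <<'E'
from h import *
for n in ['scene','side']:
    q=ctrl.get_image(n);save(q,n+'20.png')
    u,v=proj(q,[.5,-.06,.05]).astype(int); print(n,u-60,v-50)
    cv2.imwrite('pics/'+n+'20c.png',cv2.resize(q['color'][v-50:v+50,u-60:u+60,::-1],None,fx=6,fy=6,interpolation=cv2.INTER_CUBIC))
E
```

```text
23.425 [ 0.5786 -0.0265  0.0825] yaw 22.716082560416815 z [-0.009 -0.006 -1.   ] open 0.013403819954442583 F [-0.3 -0.3 -0.8] q [-0.17  0.04  1.81 -0.01  1.3   1.01]
scene 197 134
side 213 152
```

View pics/scene20c.png

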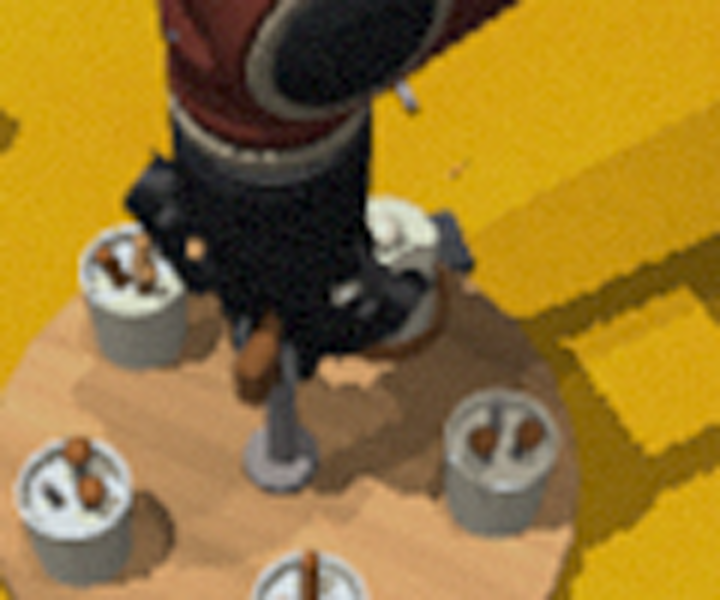

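View pics/side20c.png

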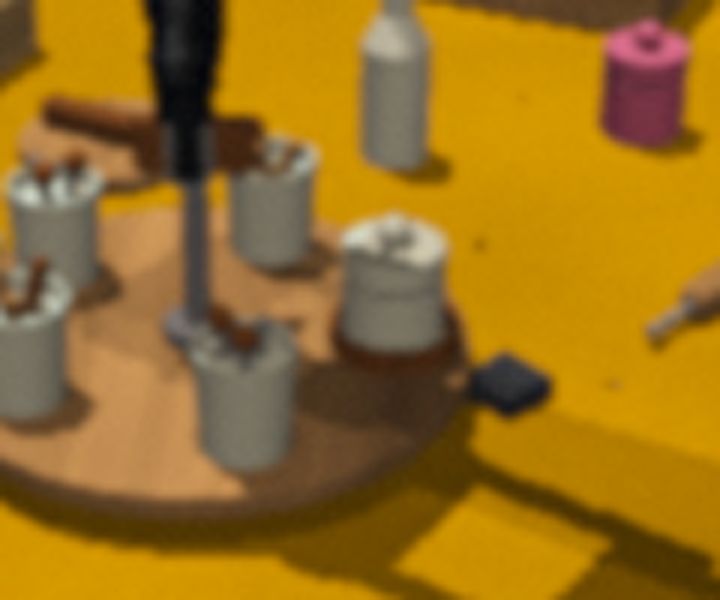

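View pics/scene20.png

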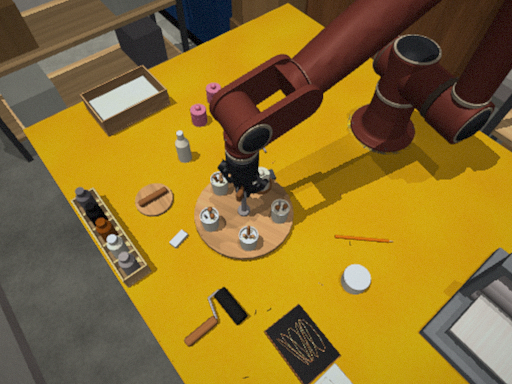

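Run:
```python
from h import *
d=ctrl.get_image('side');s=ctrl.get_image('scene')
c=np.array([.5767,-.0265])
f=lambda x,y:(213+x/6,152+y/6); g=lambda x,y:(197+x/6,134+y/6)
def rep(n,q): print(n,q.round(4),np.linalg.norm(q-c).round(4),np.degrees(np.arctan2(*(c-q)[::-1])).round(1))
rep('side lid',atz(d,*f(394,245),.088)[:2]);rep('side knob',atz(d,*f(397,228),.0945)[:2])
A=atz(d,*f(510,352),.012)[:2];B=atz(d,*f(552,383),.012)[:2];C=atz(d,*f(512,404),.012)[:2]
rep('A',A);rep('tip',B);rep('C',C);rep('mid',(A+C)/2)
rep('scene knob',atz(s,*g(388,228),.0945)[:2])
rep('scene tip',atz(s,*g(440,213),.012)[:2]); rep('scene C',atz(s,*g(472,262),.012)[:2])
for n,P in [('knob',[(397,228),(388,228)])]: print(tri([ray(d,*f(*P[0])),ray(s,*g(*P[1]))]))
# predicted pixels for rotor yaw options
y=np.radians(22.6);j=c-.1*np.array([np.cos(y),np.sin(y)]);print('pred knob side',(proj(d,[*j,.0945])-[213,152])*6,'scene',(proj(s,[*j,.0945])-[197,134])*6)
for r in (.158,.182):
  q=c-r*np.array([np.cos(y),np.sin(y)]);print(r,'pred ptr side',(proj(d,[*q,.012])-[213,152])*6,'scene',(proj(s,[*q,.012])-[197,134])*6)
```

```text
side lid [ 0.4834 -0.061 ] 0.0995 20.3
side knob [ 0.4844 -0.0667] 0.1007 23.6
A [ 0.4364 -0.1079] 0.1622 30.1
tip [ 0.4067 -0.0896] 0.1814 20.4
C [ 0.418  -0.0627] 0.1628 12.9
mid [ 0.4272 -0.0853] 0.1607 21.5
scene knob [ 0.483  -0.0629] 0.1006 21.3
scene tip [ 0.4165 -0.0964] 0.1748 23.6
scene C [ 0.4238 -0.0631] 0.1572 13.5
(array([ 0.48325315, -0.06262651,  0.09632235]), [np.float64(0.0007105934414077306), np.float64(0.0007105934414079183)])
pred knob side [395.57606944 229.61433049] scene [382.96360546 226.82569567]
0.158 pred ptr side [505.65500318 374.00280626] scene [430.52348564 238.76261075]
0.182 pred ptr side [552.93501169 375.50804913] scene [451.52601693 205.21337473]
```

{"api": "step_arm", "payload": {"moves": [[0.05, 0, 0, 0, 0], [0.05, 0, 0, 0, 0], [0.05, 0, 0, 0, 0], [0.05, 0, 0, 0, 0]]}}

```text
t: 24.18
tool_pos: [0.5785, -0.0265, 0.0825]
tool_rot: [3.076, 0.618, -0.016]
contact_force: [0.8, 0.2, -0.3]
opening: 0.0137
```

```bash
python3 look.py w21
python3 - <<'E'
from h import *
print(ctrl.get_obs()['dq'].round(4)); q=ctrl.get_image('side');save(q,'side21.png')
E
```

```text
24.175 [ 0.5785 -0.0265  0.0825] yaw 22.71575084203114 z [-0.009 -0.006 -1.   ] open 0.013672390365692197 F [ 0.8  0.2 -0.3] q [-0.17  0.04  1.81 -0.01  1.3   1.01]
[ 0.0006 -0.001  -0.0016  0.0003 -0.0011 -0.0008]
```

View pics/side21.png

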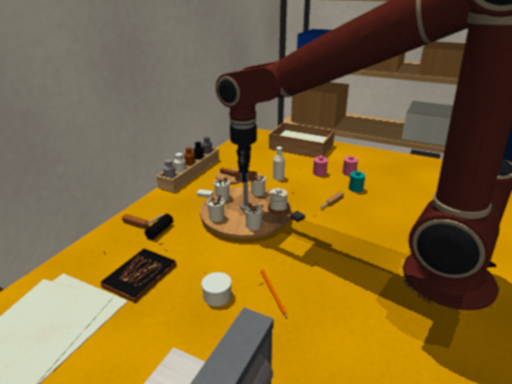

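The jar is upright at the front, at side (278,199), behind the pointer at (298,216). The handle is gripped and still, and nothing else has moved, so I'm handing in.

```bash
python3 -c "
from station import ctrl
print(ctrl.finish_job())"
```

```text
the job is handed in; nothing more can be done
None
```

The jar stands upright in the empty ring at the front, right behind the pointer. I handed the job in at about 24 s, with the gripper still holding the carousel handle and the jar let go. No verdict was reported.

**What I did:** I gripped the white knobbed jar and lowered it into the ring until it touched the floor (Fz went from −2.2 to +4.3 N), then released it. I then gripped the handle bar and turned the carousel about 61° counterclockwise at no more than about 3° per row.

**Last checks:**
- **Alignment:** the turntable sits at about 22.5°. The wrist views put the pointer at 22.3–22.8°. The scene and side pictures are rougher, giving 20.4–23.6° for the pointer and 20.3–23.6° for the jar.
- **Jar:** it looks upright in the ring, and triangulation puts the knob 0.096 m above the table.
- **Grip:** the opening is about 13.5 mm on the 14 mm bar, side force is under 1 N, and the arm is still.
- **Other things:** as far as the pictures show, the bystanders and look-alikes are where they were. I checked this by eye only.

**What disagreed:** the real fingertips are about 43 mm behind the reported TCP. Because of this, my first attempt at the jar closed in the air just above its lid. It did not move the jar, and I used the measured offset from then on.

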